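# Load a coverslip holder on the microscope stage with a flat lifter

### The arm

A 7-joint arm with a two-finger parallel gripper is mounted at the origin on the work surface. World frame = base frame: x ahead of the robot, y to its left, z up, the work surface at z = 0. Lengths are in m, angles in rad, forces in N, time in s.
With the tool pointing down it reaches from about 0.425 to 1.025 m from the base axis. Payload 3.6 kg.
Tool frame: the origin (TCP) lies between the finger pads; the fingertips stand env.tip_extent ahead of it and the grasp point (between the pads) lies 11 mm behind it (env.tip_extent is the distance from the TCP to the fingertips, in m); z points along the fingers, y is the direction in which the jaws open and shut (so a half turn about z gives the same grasp; the last joint's range is limited). The gripper opens to 85 mm and grips with 20 to 120 N. Pads are 22 mm wide; open, the fingers measure 114 mm over their backs; the gripper's body (76 mm by 85 mm) begins 54 mm behind the grasp point. The pads swing forward as they close: fully open they stand 13 mm farther back than shut.
Start: joints at [-1.367, 0.591, 0.048, 1.609, -0.033, 0.943, -0.034], TCP at [0.213, 0.693, 0.239] pointing down, gripper open.
Joint ranges: [-2.69, 2.69], [-0.47, 2.24], [-1.27, 1.36], [0.19, 2.51], [-1.53, 4.68], [0.08, 2.07], [-3.09, 3.09]. Speed limits (rad/s): [2.57, 2.57, 3.14, 3.14, 3.14, 3.14, 3.14].

### API

Orientations are given as a rotation vector (axis times angle).
In Python, from station import env, cams gives the robot as it stands.
- The arm moves only by the tool servo_tool, never from a script. Its argument "plan" is a list of rows, each an object of numbers: "tx", "ty", "tz": the shift along the tool's x, y, z in m; "rx", "ry", "rz": the turn, a rotation vector about the tool's x, y, z in rad. A call has 1 to 10 rows; each row shifts and turns the commanded pose from where the row before left it, along the tool's axes as they then stand; what a row does not reach is not made up. A row lasts 1/10 s, in which the tool goes at most 50 mm and 8.59 degrees, less where a joint would pass 70% of its speed; a pose out of reach is approached as far as the arm can. A call with a gripper value outside its range is refused whole. "grip" is the opening, from -1 (shut) to 1 (fully open), set as the call begins (left out, the last holds). The fingers move at their own pace and stop on an object; "squeeze" is the grip in N (left out, the last holds). Time passes only in rows, so rows that do not move let the fingers close. It gives the time, the measured TCP pose, the force and the opening at its end, in the units of the state.
- env.get_state(): the state, without advancing time (a new reading comes with each control period).
- cams.capture(name): name is "scene" or "top" or "wrist"; returns (picture, depth): 384x512x3 uint8, red, green, blue; 384x512 float32, m along the optical axis (not along the pixel's ray), 0 where there is no reading.
- cams.calibration(name): a dict with "fx", "fy", "cx", "cy" (pixels), "dist_coeffs" ([k1, k2, p1, p2, k3] as OpenCV has them; the pictures are not rectified), "cam_to_world" (4x4, takes a point from camera to world coordinates). Camera axes: x right, y down, z forward; pixel columns grow to the right and rows downward; lengths in m; the calibration is good to about 2 mm. A picture is of the moment at which its call begins: read the wrist's pose just before it. calibration takes no time and is no camera call; for the wrist camera it gives the pose at the moment of the call.
- env.job_done(): hands the job in, once; it reports no verdict.
The state is a dict: "t": time; "joint_pos": joint angles; "joint_vel": joint speeds; "joint_efforts": joint torques, N m; "position": TCP position; "tool_rot": TCP orientation; "ft_force": force on the tool from outside, world axes, zero at the start; "torque": the same for the moment, N m; "grip_width": finger opening in m.
Only numpy, scipy, OpenCV 4.12 (cv2) and the standard library are available. Lean on these libraries where they do the work, as an engineer would, in place of code of your own. Each camera call takes 0.05 s, during which the arm holds its last target. There are 200 camera calls.

### The job

Using the orange-handled lifter, pick up the round steel coverslip holder from the green rails and carry it level on the blade to the white digital microscope, never touching it with the fingers. Set it down flat between the six brass pins of the stage, whose height you must feel for because the focus may have been left anywhere, without pressing hard on the microscope, and draw the lifter out from under it. Then stand the lifter back upright on the blue mat, let go of it, and leave everything else where it is.

Things in the scene. Friction and masses are not known exactly. Their poses are not given: they have to be found in the camera images.
- lifter: Lifter: level steel blade 18 mm wide (y), 3 mm thick, x from -20 to +82 mm, with an upright orange handle. Origin: on the blade's underside, under the middle of the handle; x points along the blade to its tip, z up the handle. Under the handle is a foot 34 mm square (x -20 to +14 mm, same 3 mm thickness), so it stands by itself on its flat underside. About 120 g.
- lifter_tip (a point): The black dot on the blade's upper face, where a part should be centred: 65 mm ahead of the handle's axis, 3 mm above the blade's underside. Moves with the lifter, same axes.
- lifter_grip (a point): Middle of the orange handle at the height to grip it, 45 mm above the blade's underside; axes as the lifter's. The handle is 16 mm thick (y) by 24 mm (x), from 3 to 65 mm above the underside; grip it across the 16 mm.
- slot_front (a point): Point on the table straight under the front mouth of the stage's slot, 40 mm before the nest's axis; axes as the microscope's. From here to 22 mm farther in (+x) the slot floor is a level sprung pad, 6 mm below the ledge tops, where a lowered blade lands: it yields 3 mm at 2 N/mm, then is solid. Farther in the slot is open or deeper. A blade on the pad is clear below the holder and can leave along -x.
- holder: Coverslip holder: loose steel disc 36 mm in diameter, 6 mm thick, with a green glass window, 28 to 56 g. Origin: centre of its underside, z up, symmetric about z. It rests only by its weight, so it slides off if tilted or jerked. It starts across the stand's rails, underside 38 mm above the table, centre within 5 mm of the stand's.
- stand: Pick-up stand (fixed): white plate 70 x 70 x 8 mm with two green rails along its x, each 50 mm long, 10 mm wide, centred at y = +17 and -17 mm, their tops 38 mm above the table. The slot between them is 24 mm wide, 30 mm deep, open at both ends. Origin: centre of the underside, on the table. The end for the lifter to enter is -x, roughly facing the robot.
- microscope: Digital microscope (fixed): white base plate 170 (x) x 150 (y) x 14 mm; focus block and knobs up to 54 mm; post 274 mm tall at x 66, y 56 mm; its camera is swung out at x 136, y 126 mm, 150 mm up. Origin: centre of the plate's underside, under the stage's middle. Front: -x, facing the robot. The black stage, 80 (x) x 72 (y) mm, sits on a stiff vertical slide that holds against 50 N.
- nest_axis (a point): Point on the table straight under the nest's centre, axes as the microscope's. The holder rests on two ledges either side of a slot along x, 24 mm wide, open to above and to the front (-x). Ledge tops are 75 to 125 mm above the table; the height is not reported. Six brass pins, 6 mm thick, 9.5 mm tall, tapered, on a 45 mm circle round the axis, leave the holder 1.5 mm of play all round.
- mat: The blue mat (fixed), 170 (x) x 90 (y) x 3 mm, where the lifter starts and must be put back, standing wholly on it. Origin: centre of its underside on the table. The lifter starts with its tip towards +x of the mat (about).
- oil: Bystander: small amber bottle, 22 mm across, 55 mm tall, standing on the microscope's base plate at its right rear corner (about x 62, y -55 mm). Origin: centre of underside.
- jar: Bystander: clear jar with a red cap, 44 mm across, 50 mm tall. Origin: centre of underside.
- dishes: Bystander: stack of three clear dishes, 90 mm across, 44 mm tall. Origin: centre of underside.
- slide_box: Bystander: blue box, 100 x 160 x 33 mm. Origin: centre of underside.
- forceps: Bystander: steel forceps lying flat, 120 mm long (x), 7 mm high. Origin: centre of underside.
- timer: Bystander: white timer, 60 x 70 x 18 mm. Origin: centre of underside.
- tissues: Bystander: cardboard box, 80 x 115 x 50 mm. Origin: centre of underside.

How it is judged:
By the outcome, as a careful person would: the job done as asked, in the order asked, and still so for the second after the job is handed in, with the robot touching nothing.
It also fails if it takes over 72 s, if anything falls off the work surface, if the arm or the gripper's body presses on something with over 40 N, if the wrist force passes 120 N, or if a joint passes its speed limit or range.

## Working session

There is one attempt and no reset: what is moved stays moved. The work goes in short steps, Python scripts to look and compute and a tool call to move; the robot and the scene stay as the last step left them, time stands still between calls to the robot, and variables do not carry over. Pictures are saved under pics/ and viewed, about 8 in all and at most 12, crops included, and the job is handed in when it is done.

Besides the shell and the picture viewer there is one more tool, called after "Call:" as name([rows], argument=value, ...), one row to a line, values as JSON. servo_tool: Moves the arm, as the interface text tells. Its arguments: {"type":"object","properties":{"plan":{"type":"array","items":{"type":"object","properties":{"tx":{"type":"number"},"ty":{"type":"number"},"tz":{"type":"number"},"rx":{"type":"number"},"ry":{"type":"number"},"rz":{"type":"number"}}}},"grip":{"type":"number"},"squeeze":{"type":"number"}},"required":["plan"]}

```bash
ls; mkdir -p pics; cat > h.py <<'E'
import numpy as np, cv2
from station import env, cams
from scipy.spatial.transform import Rotation as R
def cal(n):
    c=cams.calibration(n); K=np.array([[c['fx'],0,c['cx']],[0,c['fy'],c['cy']],[0,0,1.]])
    return K,np.array(c['dist_coeffs'],float),np.array(c['cam_to_world'])
def rays(c,px):
    K,d,T=c
    u=cv2.undistortPoints(np.array(px,float).reshape(-1,1,2),K,d).reshape(-1,2)
    return T[:3,3],np.c_[u,np.ones(len(u))]@T[:3,:3].T
def onz(c,px,z):
    o,r=rays(c,px); return o+r*((z-o[2])/r[:,2])[:,None]
def cloud(c,depth):
    v,u=np.mgrid[0:depth.shape[0],0:depth.shape[1]]
    o,r=rays(c,np.c_[u.ravel(),v.ravel()]); P=o+r*depth.ravel()[:,None]
    P[depth.ravel()==0]=np.nan
    return P.reshape(depth.shape+(3,))
def proj(c,P):
    K,d,T=c; W=np.linalg.inv(T)
    return cv2.projectPoints(np.array(P,float).reshape(-1,1,3),cv2.Rodrigues(W[:3,:3])[0],W[:3,3],K,d)[0].reshape(-1,2)
def snap(n,tag):
    c=cal(n); im,dp=cams.capture(n)
    np.savez(f'{tag}.npz',im=im,dp=dp,K=c[0],d=c[1],T=c[2]); return c,im,dp
def load(tag):
    z=np.load(f'{tag}.npz'); return (z['K'],z['d'],z['T']),z['im'],z['dp']
def save(tag,im): cv2.imwrite(f'pics/{tag}.png',cv2.cvtColor(im,cv2.COLOR_RGB2BGR))
E
python3 - <<'E'
from h import *
s=env.get_state(); print({k:np.round(v,3) for k,v in s.items()}, env.tip_extent)
a=snap('top','top0'); b=snap('scene','sc0')
save('a',np.hstack([a[1],b[1]])[:, :]) 
im=cv2.resize(np.hstack([a[1],b[1]]),(800,300)); 
save('top0',cv2.resize(a[1],(768,576))); save('sc0',cv2.resize(b[1],(768,576)))
for x in (a,b): print(np.round(x[0][2],3).tolist(), x[0][0][0,0])
E
```

```text
pics
{'t': np.float64(0.0), 'joint_pos': array([-1.367,  0.592,  0.048,  1.61 , -0.033,  0.943, -0.034]), 'joint_vel': array([ 0.   ,  0.   , -0.   ,  0.001, -0.   , -0.001, -0.001]), 'joint_efforts': array([ 0.0000e+00, -5.4872e+01,  1.5460e+00, -1.9812e+01,  9.0000e-03,
        9.0000e-03,  0.0000e+00]), 'position': array([0.212, 0.692, 0.238]), 'tool_rot': array([-4.660e-01, -3.107e+00,  3.000e-03]), 'ft_force': array([ 0.233, -0.037,  0.037]), 'torque': array([ 0.016, -0.005,  0.073]), 'grip_width': np.float64(0.085)} 0.008
[[-0.021, -0.996, 0.089, 0.431], [-1.0, 0.022, 0.018, -0.011], [-0.02, -0.089, -0.996, 1.541], [0.0, 0.0, 0.0, 1.0]] 492.81682093138676
[[-0.76, 0.438, -0.48, 1.091], [0.65, 0.499, -0.573, 0.606], [-0.011, -0.747, -0.664, 0.789], [0.0, 0.0, 0.0, 1.0]] 397.69974599318294
```

View pics/top0.png

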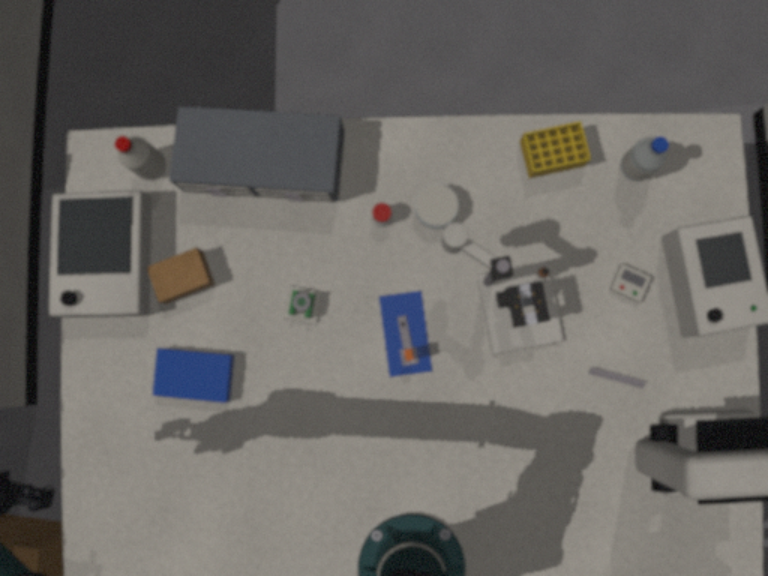

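View pics/sc0.png

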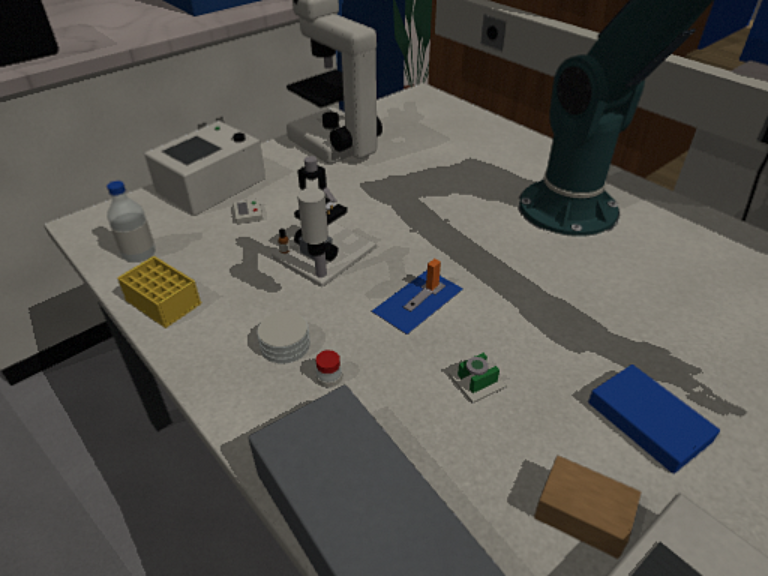

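Top view (pixels at 1.5x): lifter handle (408,355) with its tip (404,322) on the mat (406,334), stand with holder (302,303), microscope (523,312). All bystanders are clear of these.

```bash
python3 - <<'E'
from h import *
for tag in ('top0','sc0'):
    c,im,dp=load(tag); P=cloud(c,dp); hsv=cv2.cvtColor(im,cv2.COLOR_RGB2HSV)
    H,S,V=[hsv[...,i].astype(int) for i in range(3)]; z=P[...,2]; x=P[...,0]; y=P[...,1]
    reg=(x>.4)&(x<.8)&(np.abs(y)<.5)
    def rep(n,m,zz):
        m=m.astype(np.uint8); k,l,s,ce=cv2.connectedComponentsWithStats(m)
        for i in np.argsort(-s[1:,4])[:3]+1:
            if s[i,4]<8: continue
            q=np.argwhere(l==i)[:,::-1]; W=onz(c,q,zz); r=cv2.minAreaRect(W[:,:2].astype(np.float32)*1000)
            print(tag,n,s[i,4],'c',np.round(W.mean(0),4)[:2],'rect',np.round(r[0],1),np.round(r[1],1),round(r[2],1),'zmed/max',np.round([np.nanmedian(z[l==i]),np.nanmax(z[l==i])],3))
    rep('mat',reg&(H>100)&(H<130)&(S>110),.003)
    rep('handle',reg&((H<16))&(S>140)&(V>70)&(x<.65)&(np.abs(y)<.15),.065)
    rep('rails',reg&(H>50)&(H<85)&(S>110),.038)
    rep('black',reg&(V<60)&(y<-.1)&(z>.03),.1)
    rep('msc',reg&(y<-.1)&(y>-.4)&(z>.009),.014)
    if tag=='top0':
        m=reg&(y<-.13)&(y>-.4)&(z>.04)
        for a in (.05,.07,.08,.09,.1,.11,.12,.13): 
            mm=m&(z>a-.005)&(z<a+.005); print(a,mm.sum(), np.round(np.nanmean(P[mm],0),3) if mm.any() else '')
    save('crop_'+tag, cv2.resize(im[180:250,310:390] if tag=='top0' else im[95:190,175:260],None,fx=6,fy=6,interpolation=cv2.INTER_CUBIC))
E
```

```text
top0 mat 1071 c [0.4892 0.0015] rect [482.8   0.7] [163.9  83.3] 6.4 zmed/max [0.003 0.014]
top0 mat 721 c [0.4256 0.4432] rect [428.  438.4] [143.1  57.1] 89.4 zmed/max [0.033 0.041]
top0 handle 25 c [ 0.4387 -0.0061] rect [438.6  -4.9] [11.9 17.9] 88.7 zmed/max [0.068 0.079]
top0 black 224 c [ 0.5314 -0.2101] rect [ 525.2 -207.3] [74.6 40.8] 12.1 zmed/max [0.11  0.118]
top0 black 165 c [ 0.5356 -0.2646] rect [ 535.3 -261.6] [72.6 26.8] 9.2 zmed/max [0.111 0.121]
top0 black 74 c [ 0.5942 -0.1864] rect [ 602.  -189.3] [36.9 40.2] 11.3 zmed/max [0.255 0.261]
top0 msc 2904 c [ 0.546  -0.2287] rect [ 582.9 -215.6] [280.7 178.5] 10.1 zmed/max [0.019 0.28 ]
top0 msc 60 c [ 0.7491 -0.1069] rect [ 748.7 -107.7] [ 9.5 60.9] 88.3 zmed/max [0.045 0.052]
0.05 96 [ 0.555 -0.222  0.051]
0.07 19 [ 0.594 -0.257  0.07 ]
0.08 6 [ 0.564 -0.203  0.08 ]
0.09 11 [ 0.561 -0.212  0.092]
0.1 104 [ 0.538 -0.235  0.102]
0.11 439 [ 0.531 -0.238  0.11 ]
0.12 74 [ 0.532 -0.236  0.117]
0.13 5 [ 0.576 -0.174  0.129]
sc0 mat 1629 c [0.4141 0.4324] rect [415.4 426.7] [143.8  88.5] 89.9 zmed/max [0.032 0.037]
sc0 mat
[... 311 characters left out ...]
.8] [37.8 19.5] 52.6 zmed/max [0.026 0.04 ]
sc0 rails 22 c [0.5455 0.2096] rect [545.8 210. ] [16.5 14.8] 42.6 zmed/max [0.044 0.047]
sc0 black 201 c [ 0.458  -0.3685] rect [ 455.9 -370.9] [119.1  58.4] 55.1 zmed/max [0.248 0.273]
sc0 black 104 c [ 0.5059 -0.2208] rect [ 511.3 -221.9] [65.3 34.5] 8.0 zmed/max [0.11  0.119]
sc0 black 75 c [ 0.5879 -0.1321] rect [ 587.  -132.4] [55.1 24.6] 48.9 zmed/max [0.046 0.073]
sc0 msc 1504 c [ 0.5312 -0.237 ] rect [ 508.4 -265.1] [234.8 206.9] 10.1 zmed/max [0.015 0.191]
sc0 msc 347 c [ 0.3791 -0.4928] rect [ 375.7 -493.8] [191.3  67.8] 53.4 zmed/max [0.251 0.276]
sc0 msc 43 c [ 0.7333 -0.1324] rect [ 733.6 -133. ] [55.2 12.8] 1.4 zmed/max [0.043 0.047]
```

```bash
cat >> h.py <<'E'
def st():
    s=env.get_state(); M=R.from_rotvec(s['tool_rot']).as_matrix(); psi=np.arctan2(-M[1,0],-M[0,0])
    return s,np.array(s['position']),M,psi
def go(x,y,z,psi,p0=None,psi0=None):
    s,p,M,ps=st()
    if p0 is not None: p=np.array(p0)
    if psi0 is not None: ps=psi0
    d=np.array([x,y,z])-p; c,sn=np.cos(psi),np.sin(psi)
    print('rz',round(-(psi-ps),4),'then tx %.4f ty %.4f tz %.4f'%(-c*d[0]-sn*d[1],-sn*d[0]+c*d[1],-d[2]),'dist',round(np.linalg.norm(d),3))
E
python3 - <<'E'
from h import *
s,p,M,psi=st(); c=cal('wrist'); T=c[2]
Tt=np.eye(4); Tt[:3,:3]=M; Tt[:3,3]=p
print('psi',psi,'tilt',M[:,2]); X=np.linalg.inv(Tt)@T; print(np.round(X,4).tolist()); print(c[0])
go(.47,.21,.26,.05)
E
```

```text
psi -0.29772107580447493 tilt [-5.10500887e-04 -2.02884190e-03 -9.99997812e-01]
[[-0.0001, -0.9522, -0.3056, 0.0782], [1.0, -0.0003, 0.0006, 0.0003], [-0.0007, -0.3056, 0.9522, -0.1349], [0.0, 0.0, 0.0, 1.0]]
[[306.2138262    0.         253.25887712]
 [  0.         306.2138262  190.7230288 ]
 [  0.           0.           1.        ]]
rz -0.3477 then tx -0.2331 ty -0.4946 tz -0.0218 dist 0.547
```

Call:
servo_tool([
  {"rz": -0.116},
  {"rz": -0.116},
  {"rz": -0.116},
  {"tx": -0.0235, "ty": -0.041, "tz": 0.003},
  {"tx": -0.0235, "ty": -0.041, "tz": 0.003},
  {"tx": -0.0235, "ty": -0.041, "tz": 0.003},
  {"tx": -0.0235, "ty": -0.041, "tz": 0.003},
  {"tx": -0.0235, "ty": -0.041, "tz": 0.003},
  {"tx": -0.0235, "ty": -0.041, "tz": 0.003},
  {"tx": -0.0235, "ty": -0.041, "tz": 0.003},
])

```text
invalid input at $.plan[0]: expected keys tx, ty, tz, rx, ry, rz
```

Call:
servo_tool([
  {"tx": -0.0235, "ty": -0.041, "tz": 0.003},
  {"tx": -0.0235, "ty": -0.041, "tz": 0.003},
  {"tx": -0.0235, "ty": -0.041, "tz": 0.003},
  {"tx": -0.0235, "ty": -0.041, "tz": 0.003},
  {"tx": -0.0235, "ty": -0.041, "tz": 0.003},
  {},
  {},
])

```text
invalid input at $.plan[0]: expected keys tx, ty, tz, rx, ry, rz
```

```bash
python3 - <<'E'
from h import *
s,p,M,psi=st(); print(s['t'],p,psi,M[:,2])
c,im,dp=snap('wrist','w1'); save('w1',im)
hsv=cv2.cvtColor(im,cv2.COLOR_RGB2HSV);H,S,V=[hsv[...,i].astype(int) for i in range(3)]
g=((H>50)&(H<85)&(S>110)).astype(np.uint8)
k,l,s,ce=cv2.connectedComponentsWithStats(g)
for i in range(1,k):
    if s[i,4]>30: print(s[i],ce[i],onz(c,[ce[i]],.038))
E
```

```text
0.1 [0.21248914 0.69237622 0.23823644] -0.29772107580447493 [-5.10500887e-04 -2.02884190e-03 -9.99997812e-01]
```

View pics/w1.png

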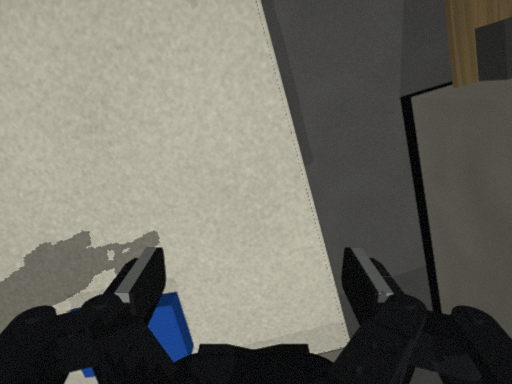

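The calls were refused because every row must contain all six keys, so the picture only shows the table from the start pose. I'll resend them in full.

Call:
servo_tool([
  {"tx": 0, "ty": 0, "tz": 0, "rx": 0, "ry": 0, "rz": -0.116},
  {"tx": 0, "ty": 0, "tz": 0, "rx": 0, "ry": 0, "rz": -0.116},
  {"tx": 0, "ty": 0, "tz": 0, "rx": 0, "ry": 0, "rz": -0.116},
  {"tx": -0.0235, "ty": -0.041, "tz": 0.003, "rx": 0, "ry": 0, "rz": 0},
  {"tx": -0.0235, "ty": -0.041, "tz": 0.003, "rx": 0, "ry": 0, "rz": 0},
  {"tx": -0.0235, "ty": -0.041, "tz": 0.003, "rx": 0, "ry": 0, "rz": 0},
  {"tx": -0.0235, "ty": -0.041, "tz": 0.003, "rx": 0, "ry": 0, "rz": 0},
  {"tx": -0.0235, "ty": -0.041, "tz": 0.003, "rx": 0, "ry": 0, "rz": 0},
  {"tx": -0.0235, "ty": -0.041, "tz": 0.003, "rx": 0, "ry": 0, "rz": 0},
  {"tx": -0.0235, "ty": -0.041, "tz": 0.003, "rx": 0, "ry": 0, "rz": 0},
])

```text
t: 1.15
position: [0.3921, 0.4128, 0.2181]
tool_rot: [-0.079, 3.141, -0.0]
ft_force: [0.4, -0.0, 0.5]
grip_width: 0.0856
```

Call:
servo_tool([
  {"tx": -0.02, "ty": -0.041, "tz": 0.003, "rx": 0, "ry": 0, "rz": 0},
  {"tx": -0.02, "ty": -0.041, "tz": 0.003, "rx": 0, "ry": 0, "rz": 0},
  {"tx": -0.02, "ty": -0.041, "tz": 0.003, "rx": 0, "ry": 0, "rz": 0},
  {"tx": -0.02, "ty": -0.041, "tz": 0.003, "rx": 0, "ry": 0, "rz": 0},
  {"tx": -0.02, "ty": -0.041, "tz": 0.003, "rx": 0, "ry": 0, "rz": 0},
  {"tx": 0, "ty": 0, "tz": 0, "rx": 0, "ry": 0, "rz": 0},
  {"tx": 0, "ty": 0, "tz": 0, "rx": 0, "ry": 0, "rz": 0},
])

```text
t: 1.85
position: [0.5021, 0.2134, 0.2031]
tool_rot: [0.073, -3.14, 0.001]
ft_force: [0.3, 0.5, -0.6]
grip_width: 0.0857
```

```bash
python3 - <<'E'
from h import *
s,p,M,psi=st(); print(s['t'],p,psi,M[:,2])
c,im,dp=snap('wrist','w1'); save('w1b',im)
hsv=cv2.cvtColor(im,cv2.COLOR_RGB2HSV);H,S,V=[hsv[...,i].astype(int) for i in range(3)]
P=cloud(c,dp)
g=((H>50)&(H<85)&(S>110)).astype(np.uint8)
k,l,s,ce=cv2.connectedComponentsWithStats(g)
for i in range(1,k):
    if s[i,4]>30: print(s[i],ce[i],onz(c,[ce[i]],.038),np.nanmedian(P[l==i],0))
E
```

```text
1.85 [0.5021193  0.21335289 0.20310122] 0.046374827889478394 [-3.10301611e-04 -4.57173153e-04 -9.99999847e-01]
[230 182  18  51 323] [238.98142415 202.9504644 ] [[0.53428539 0.20024519 0.038     ]] [0.53074651 0.20029289 0.03799211]
[260 189  20  51 373] [270.61930295 210.07506702] [[0.54070608 0.23368749 0.038     ]] [0.5371867  0.23382122 0.03798785]
[244 213  16  15 168] [251.66666667 219.93452381] [[0.55283092 0.21430756 0.038     ]] [0.55027986 0.21426407 0.04453557]
```

View pics/w1b.png

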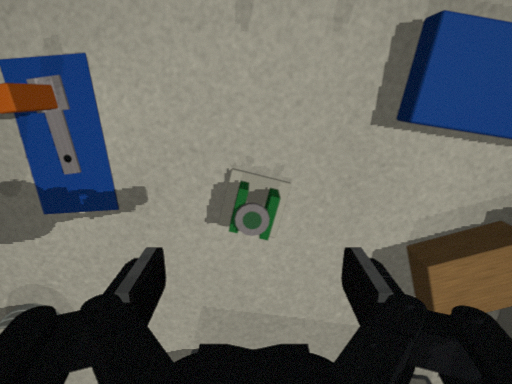

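Wrist view: the handle is around (25,97) and the dot at (67,158). The rails are at (239,203) and (271,210), with the holder at (252,220), and image up points towards the robot. Next I'll measure the stand, holder and lifter.

```bash
cat >> h.py <<'E'
def comp(m,amin=20):
    k,l,s,ce=cv2.connectedComponentsWithStats(m.astype(np.uint8))
    return [(s[i,4],ce[i],l==i) for i in np.argsort(-s[1:,4])+1 if s[i,4]>=amin]
def hsv(im): return [cv2.cvtColor(im,cv2.COLOR_RGB2HSV)[...,i].astype(int) for i in range(3)]
def rect(W): 
    r=cv2.minAreaRect(W[:,:2].astype(np.float32)*1000); return np.round(r[0],1),np.round(r[1],1),round(r[2],2)
def standm(c,im,dp):
    P=cloud(c,dp);H,S,V=hsv(im); g=(H>50)&(H<85)&(S>110)
    t=g&(np.abs(P[...,2]-.038)<.003); cs=[]
    for a,ce,m in comp(t,40)[:2]:
        W=onz(c,np.argwhere(m)[:,::-1],.038); v=np.linalg.svd((W-W.mean(0))[:,:2])[2][0]; v*=np.sign(v[0])
        print('rail',a,W.mean(0)[:2],np.degrees(np.arctan2(v[1],v[0])),rect(W)); cs.append(W.mean(0)[:2])
    z=P[...,2]; near=np.linalg.norm(P[...,:2]-np.mean(cs,0),axis=-1)<.05
    t=near&(z>.041)&(z<.049); a,ce,m=comp(t,40)[0]
    q=np.argwhere(m)[:,::-1]; h=cv2.convexHull(q.astype(np.float32)); (u,v),(aa,bb),th=cv2.fitEllipse(h)
    print('holder',a,onz(c,[[u,v]],.044),'px',u,v,aa,bb,'rect',rect(onz(c,q,.044)))
E
python3 - <<'E'
from h import *
c,im,dp=load('w1'); standm(c,im,dp)
H,S,V=hsv(im)
w=(V<40); w[:, :50]=0;w[:,85:]=0;w[:140]=0;w[175:]=0
for a,ce,m in comp(w,4): print('dot',a,ce,onz(c,[ce],.006))
b=(H>100)&(H<130)&(S>110); b[:,130:]=0; b[:40]=0
print('mat',rect(onz(c,np.argwhere(comp(b)[0][2])[:,::-1],.003)))
bl=(S<60)&(V>80); bl[:,:55]=0; bl[:,82:]=0;bl[:112]=0;bl[176:]=0
a,ce,m=comp(bl)[0]; W=onz(c,np.argwhere(m)[:,::-1],.006); print('blade',a,rect(W))
go(.42,-.01,.17,np.radians(6))
E
```

```text
rail 286 [0.54591363 0.23373391] -9.249114122045352 (array([549.2, 232.2]), array([10. , 50.3]), 78.93)
rail 274 [0.53802755 0.19941926] -13.299787462086075 (array([542.5, 199.4]), array([ 9.6, 50.3]), 78.44)
holder 868 [[0.54915078 0.21382447 0.044     ]] px 251.33273315429688 218.93698120117188 32.55902099609375 33.95158767700195 rect (array([549.5, 214. ]), array([36. , 34.4]), 2.65)
dot 36 [ 67.19444444 158.27777778] [[0.50243005 0.00825764 0.006     ]]
mat (array([482.4,   4.3]), array([168.7,  89.5]), 6.54)
blade 840 (array([486. ,   6.4]), array([66.3, 19.5]), 8.95)
rz -0.055 then tx 0.1045 ty -0.2154 tz 0.0332 dist 0.242
```

Call:
servo_tool([
  {"tx": 0, "ty": 0, "tz": 0, "rx": 0, "ry": 0, "rz": -0.11},
  {"tx": 0.02, "ty": -0.04, "tz": 0.0, "rx": 0, "ry": 0, "rz": 0},
  {"tx": 0.02, "ty": -0.04, "tz": 0.0, "rx": 0, "ry": 0, "rz": 0},
  {"tx": 0.02, "ty": -0.04, "tz": 0.0, "rx": 0, "ry": 0, "rz": 0},
  {"tx": 0.02, "ty": -0.04, "tz": 0.0, "rx": 0, "ry": 0, "rz": 0},
  {"tx": 0.02, "ty": -0.04, "tz": 0.01, "rx": 0, "ry": 0, "rz": 0},
  {"tx": 0, "ty": 0, "tz": 0, "rx": 0, "ry": 0, "rz": 0},
  {"tx": 0, "ty": 0, "tz": 0, "rx": 0, "ry": 0, "rz": 0},
])

```text
t: 2.7
position: [0.4344, 0.0024, 0.1933]
tool_rot: [0.252, -3.131, -0.001]
ft_force: [1.6, 0.7, 0.6]
grip_width: 0.0854
```

```bash
python3 - <<'E'
from h import *
s,p,M,psi=st(); print(s['t'],p,psi,M[:,2],s['ft_force'])
c,im,dp=snap('wrist','w2'); save('w2',im)
H,S,V=hsv(im); P=cloud(c,dp)
o=(H<16)&(S>140)&(V>60)
for a,ce,m in comp(o,50)[:2]:
    print('orange',a,ce,'z',np.nanmax(P[m][:,2]))
    t=m&(P[...,2]>.064)&(P[...,2]<.074); 
    W=onz(c,np.argwhere(t)[:,::-1],.068); print('top',t.sum(),rect(W), np.nanmedian(P[t][:,2]))
k=(V<50)&(np.abs(P[...,2]-.006)<.006)
for a,ce,m in comp(k,8)[:6]: print('dark',a,ce,onz(c,[ce],.006),onz(c,[ce],.003))
b=(S<70)&(V>60)&(np.abs(P[...,2]-.006)<.004)&(np.linalg.norm(P[...,:2]-[.49,.006],axis=-1)<.045)&(P[...,0]>.465)
a,ce,m=comp(b)[0]; W=onz(c,np.argwhere(m)[:,::-1],.006); print('blade',a,rect(W))
E
```

```text
2.7 [0.43444379 0.0023618  0.19331112] 0.16064572324613752 [-1.44503753e-04  5.26224165e-04 -9.99999851e-01] [1.55365816 0.74538908 0.62366813]
orange 645 [246.65116279 181.47596899] z 0.07030126480269183
top 449 (array([437. ,  -2.9]), array([23.2, 15.2]), 9.19) 0.06801428199100018
dark 33 [248.24242424 226.42424242] [[0.50289856 0.00811564 0.006     ]] [[0.5042537  0.00828437 0.003     ]]
dark 12 [403.25       268.91666667] [[0.5284093  0.20140319 0.006     ]] [[0.53000198 0.20337167 0.003     ]]
blade 610 (array([492.6,   6.2]), array([52.9, 18.2]), 9.36)
```

View pics/w2.png

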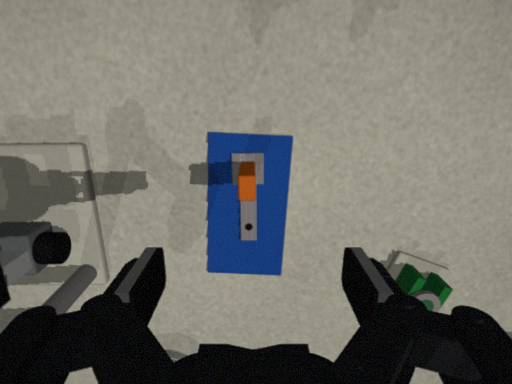

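Call:
servo_tool([
  {"tx": -0.0027, "ty": -0.0054, "tz": 0.02, "rx": 0, "ry": 0, "rz": 0},
  {"tx": 0, "ty": 0, "tz": 0.034, "rx": 0, "ry": 0, "rz": 0},
  {"tx": 0, "ty": 0, "tz": 0.034, "rx": 0, "ry": 0, "rz": 0},
  {"tx": 0, "ty": 0, "tz": 0.034, "rx": 0, "ry": 0, "rz": 0},
  {"tx": 0, "ty": 0, "tz": 0.034, "rx": 0, "ry": 0, "rz": 0},
  {"tx": 0, "ty": 0, "tz": 0, "rx": 0, "ry": 0, "rz": 0},
  {"tx": 0, "ty": 0, "tz": 0, "rx": 0, "ry": 0, "rz": 0},
])

```text
t: 3.45
position: [0.4388, -0.0014, 0.0372]
tool_rot: [0.257, -3.13, -0.001]
ft_force: [0.3, 0.5, 0.4]
grip_width: 0.0856
```

Call:
servo_tool([
  {"tx": 0, "ty": 0, "tz": 0, "rx": 0, "ry": 0, "rz": 0},
  {"tx": 0, "ty": 0, "tz": 0, "rx": 0, "ry": 0, "rz": 0},
  {"tx": 0, "ty": 0, "tz": 0, "rx": 0, "ry": 0, "rz": 0},
  {"tx": 0, "ty": 0, "tz": 0, "rx": 0, "ry": 0, "rz": 0},
  {"tx": 0, "ty": 0, "tz": 0, "rx": 0, "ry": 0, "rz": 0},
  {"tx": 0, "ty": 0, "tz": 0, "rx": 0, "ry": 0, "rz": 0},
  {"tx": 0, "ty": 0, "tz": 0, "rx": 0, "ry": 0, "rz": 0},
  {"tx": 0, "ty": 0, "tz": 0, "rx": 0, "ry": 0, "rz": 0},
], grip=-1, squeeze=60)

```text
t: 4.25
position: [0.4387, -0.0034, 0.0381]
tool_rot: [-0.251, 3.13, -0.0]
ft_force: [-1.2, 1.0, 7.5]
grip_width: 0.0154
```

Call:
servo_tool([
  {"tx": 0, "ty": 0, "tz": -0.01, "rx": 0, "ry": 0, "rz": 0},
  {"tx": 0, "ty": 0, "tz": -0.045, "rx": 0, "ry": 0, "rz": 0},
  {"tx": 0, "ty": 0, "tz": -0.045, "rx": 0, "ry": 0, "rz": 0},
  {"tx": 0, "ty": 0, "tz": -0.045, "rx": 0, "ry": 0, "rz": 0},
  {"tx": 0, "ty": 0, "tz": -0.045, "rx": 0, "ry": 0, "rz": 0.08},
  {"tx": 0, "ty": 0, "tz": -0.045, "rx": 0, "ry": 0, "rz": 0.08},
  {"tx": 0, "ty": -0.045, "tz": -0.03, "rx": 0, "ry": 0, "rz": 0},
  {"tx": 0, "ty": -0.05, "tz": 0, "rx": 0, "ry": 0, "rz": 0},
  {"tx": 0, "ty": -0.05, "tz": 0, "rx": 0, "ry": 0, "rz": 0},
  {"tx": 0, "ty": 0, "tz": 0, "rx": 0, "ry": 0, "rz": 0},
])

```text
t: 5.25
position: [0.4367, -0.1523, 0.3011]
tool_rot: [0.019, 3.14, -0.006]
ft_force: [0.1, 0.7, -1.2]
grip_width: 0.0156
```

```bash
python3 - <<'E'
from h import *
s,p,M,psi=st(); print(s['t'],p,psi,M[:,2],s['ft_force'],s['joint_vel'].max())
c,im,dp=snap('wrist','w3'); save('w3',cv2.resize(im,(768,576),interpolation=cv2.INTER_CUBIC))
E
```

```text
5.25 [ 0.43674425 -0.15232617  0.30109628] -0.011892696510390108 [ 0.0013037  -0.00378948 -0.99999197] [ 0.13746957  0.69650261 -1.23793397] 0.03442807509693689
```

View pics/w3.png

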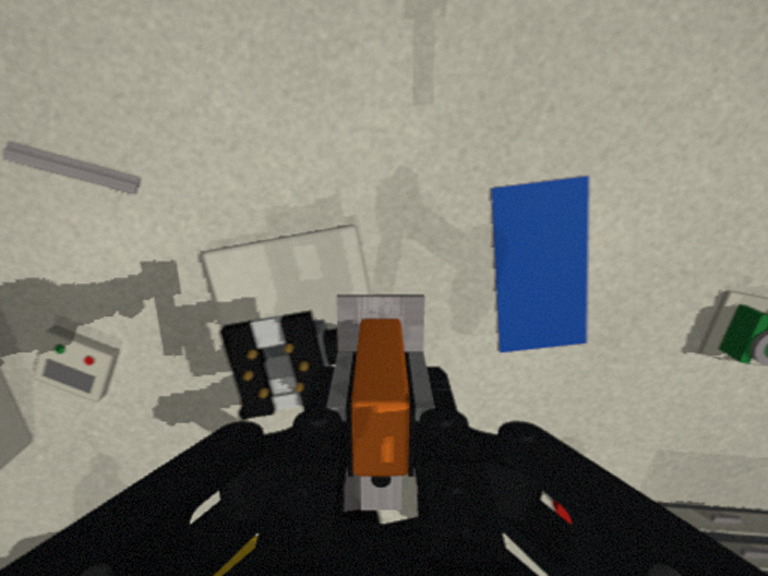

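Six brass pins are visible (1.5x pixels, about (251,354) to (299,387)), and so is the held lifter with its dot at (381,481). I'll measure the nest, and the lifter in the tool frame.

```bash
python3 - <<'E'
from h import *
from scipy.optimize import least_squares
c,im,dp=load('w3'); H,S,V=hsv(im); P=cloud(c,dp); z=P[...,2]
s,p,M,psi=st()
# stage heights
sub=(slice(205,280),slice(145,222))
zz=z[sub]; print('hist',[(round(a,3),int(((zz>a-.001)&(zz<=a+.001)).sum())) for a in np.arange(.07,.14,.002)])
b=(H>8)&(H<30)&(S>80)&(V>60); mm=np.zeros_like(b); mm[sub]=1
cs=[(a,ce,m) for a,ce,m in comp(b&mm,4)]
px=np.array([x[1] for x in cs])[:6]; print([x[0] for x in cs],np.round(px,1).tolist(),[np.round(np.nanmax(z[x[2]]),4) for x in cs])
for zt in (.1,.105,.11,.115,.12):
    W=onz(c,px,zt)[:,:2]; f=least_squares(lambda q:np.hypot(*(W-q[:2]).T)-q[2],[*W.mean(0),.0225])
    an=np.sort(np.degrees(np.arctan2(*(W-f.x[:2]).T[::-1]))); print(zt,np.round(f.x,4),'res',np.round(f.fun*1000,1),np.round(an,1))
# black stage
k=(V<45)&(z>.1)&(z<.13)&mm
W=P[k]; print('stage',k.sum(),rect(W),np.nanmedian(W[:,2]))
# dot
d=(V<60); d[:310]=0; d[330:]=0; d[:,245:265]&=True; d[:,:244]=0; d[:,266:]=0
for a,ce,m in comp(d,5):
    for off in (.030,.032,.034):
        o,r=rays(c,[ce]); o_=M.T@(o-p); r_=M.T@r[0]; q=o_+r_*((off-o_[2])/r_[2]); print('dot',a,ce,off,np.round(q,4))
# foot rear edge corners (pix/1.5)
for e in ([337,295],[424,295]):
    e=np.array(e)/1.5; o,r=rays(c,[e]); o_=M.T@(o-p); r_=M.T@r[0]; print('foot',np.round(o_+r_*((.032-o_[2])/r_[2]),4))
m=(S<60)&(V>90); m[:196]=0;m[213:]=0;m[:,:226]=0;m[:,282:]=0
Q=(P[m]-p)@M; print('foot depth tool z',np.nanmedian(Q,0))
save('st',cv2.resize(im[195:285,135:230],None,fx=6,fy=6,interpolation=cv2.INTER_CUBIC))
E
```

```text
hist [(np.float64(0.07), 25), (np.float64(0.072), 9), (np.float64(0.074), 9), (np.float64(0.076), 12), (np.float64(0.078), 11), (np.float64(0.08), 9), (np.float64(0.082), 14), (np.float64(0.084), 9), (np.float64(0.086), 12), (np.float64(0.088), 13), (np.float64(0.09), 10), (np.float64(0.092), 14), (np.float64(0.094), 12), (np.float64(0.096), 21), (np.float64(0.098), 135), (np.float64(0.1), 81), (np.float64(0.102), 96), (np.float64(0.104), 317), (np.float64(0.106), 299), (np.float64(0.108), 69), (np.float64(0.11), 705), (np.float64(0.112), 1384), (np.float64(0.114), 37), (np.float64(0.116), 46), (np.float64(0.118), 34), (np.float64(0.12), 30), (np.float64(0.122), 3), (np.float64(0.124), 0), (np.float64(0.126), 0), (np.float64(0.128), 0), (np.float64(0.13), 0), (np.float64(0.132), 0), (np.float64(0.134), 0), (np.float64(0.136), 0), (np.float64(0.138), 0)]
[np.int32(33), np.int32(30), np.int32(30), np.int32(29), np.int32(29), np.int32(27)] [[192.0, 232.0], [167.8, 235.8], [175.4, 261.7], [202.4, 243.9], [165.1, 250.3], [199.0, 257.8]] [np.float64(0.1196), np.float64(0.1205), np.float64(
[... 323 characters left out ...]
es [-0.2  0.1  0.   0.2 -0.  -0.1] [-130.6  -79.6  -30.3   49.9   99.9  149.6]
0.115 [ 0.5304 -0.2354  0.0225] res [-0.2  0.1  0.   0.2 -0.  -0.1] [-130.6  -79.6  -30.3   49.9   99.9  149.6]
0.12 [ 0.5277 -0.2341  0.0221] res [-0.2  0.1  0.   0.2 -0.  -0.1] [-130.6  -79.6  -30.3   49.9   99.9  149.6]
stage 2031 (array([ 530.1, -237. ]), array([79.6, 73.1]), 9.47) 0.11115963582222016
dot 72 [253.5        320.61111111] 0.03 [-0.0648 -0.0037  0.03  ]
dot 72 [253.5        320.61111111] 0.032 [-0.0665 -0.0037  0.032 ]
dot 72 [253.5        320.61111111] 0.034 [-0.0682 -0.0037  0.034 ]
foot [ 0.0208 -0.02    0.032 ]
foot [0.0207 0.0135 0.032 ]
foot depth tool z [ 0.01636523 -0.00368359  0.03141901]
```

View pics/st.png

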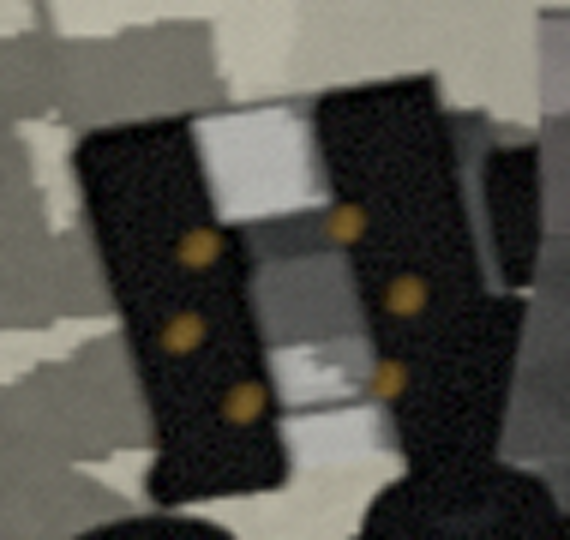

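```bash
cat >> h.py <<'E'
X=np.array([[-0.0001,-0.9522,-0.3056,0.0782],[1,-0.0003,0.0006,0.0003],[-0.0007,-0.3056,0.9522,-0.1349],[0,0,0,1]])
def lifter(c,dotpx,off):
    c2=(c[0],c[1],X); o,r=rays(c2,[dotpx]); return o+r[0]*((off-o[2])/r[0][2])
E
python3 - <<'E'
from h import *
c,im,dp=load('w3'); T=c[2]@np.linalg.inv(X); print('tool at capture',T[:3,3],'z',T[:3,2]); s,p,M,psi=st(); print('now',p,psi,M[:,2])
for off in (.031,.032,.033): print(off,lifter(c,[253.5,320.6],off),lifter(c,np.array([337,295])/1.5,off),lifter(c,np.array([424,295])/1.5,off))
H,S,V=hsv(im);P=cloud((c[0],c[1],X),dp)
m=(S<60)&(V>90); m[:196]=0;m[213:]=0;m[:,:226]=0;m[:,282:]=0; print(np.nanmedian(P[m],0))
o=(H<16)&(S>140)&(V>60); o[:,:220]=0; print('top z',np.nanpercentile(P[o][:,2],[1,5,20,50])); t=o&(P[...,2]<-.026); print(np.nanmean(P[t],0))
E
```

```text
tool at capture [ 0.43684221 -0.15240819  0.30105913] z [ 0.00142715 -0.00382091 -0.99995334]
now [ 0.43684382 -0.14850523  0.30050593] -0.008161115512608565 [-1.15105879e-04 -8.64210778e-04 -9.99999620e-01]
0.031 [-0.06496922  0.0005543   0.031     ] [ 0.02138723 -0.01596561  0.031     ] [0.02137594 0.01724329 0.031     ]
0.032 [-0.0658322   0.00055583  0.032     ] [ 0.02104477 -0.01606365  0.032     ] [0.02103342 0.01734542 0.032     ]
0.033 [-0.06669519  0.00055736  0.033     ] [ 0.02070232 -0.0161617   0.033     ] [0.0206909  0.01744755 0.033     ]
[0.01644962 0.00025404 0.03194787]
top z [-0.03119568 -0.03073753 -0.03016525 -0.02853137]
[ 0.00259049  0.00059862 -0.02992625]
```

Call:
servo_tool([
  {"tx": 0, "ty": 0.02, "tz": 0, "rx": 0, "ry": 0, "rz": 0.095},
  {"tx": 0, "ty": 0.02, "tz": 0, "rx": 0, "ry": 0, "rz": 0.094},
  {"tx": 0.01, "ty": 0.042, "tz": 0.02, "rx": 0, "ry": 0, "rz": 0},
  {"tx": 0.01, "ty": 0.042, "tz": 0.02, "rx": 0, "ry": 0, "rz": 0},
  {"tx": 0.01, "ty": 0.042, "tz": 0.02, "rx": 0, "ry": 0, "rz": 0},
  {"tx": 0.01, "ty": 0.042, "tz": 0.02, "rx": 0, "ry": 0, "rz": 0},
  {"tx": 0.01, "ty": 0.042, "tz": 0.02, "rx": 0, "ry": 0, "rz": 0},
  {"tx": 0.01, "ty": 0.042, "tz": 0.02, "rx": 0, "ry": 0, "rz": 0},
  {"tx": 0.01, "ty": 0.042, "tz": 0.02, "rx": 0, "ry": 0, "rz": 0},
  {"tx": 0.01, "ty": 0.042, "tz": 0.02, "rx": 0, "ry": 0, "rz": 0},
])

```text
t: 6.3
position: [0.4229, 0.2426, 0.1394]
tool_rot: [-0.293, -3.127, -0.0]
ft_force: [1.1, 0.2, -1.0]
grip_width: 0.0152
```

Call:
servo_tool([
  {"tx": 0, "ty": 0, "tz": 0.02, "rx": 0, "ry": 0, "rz": 0},
  {"tx": 0, "ty": 0, "tz": 0, "rx": 0, "ry": 0, "rz": 0},
  {"tx": 0, "ty": 0, "tz": 0, "rx": 0, "ry": 0, "rz": 0},
])

```text
t: 6.6
position: [0.4234, 0.2395, 0.12]
tool_rot: [-0.295, -3.126, 0.003]
ft_force: [1.1, -0.0, -1.5]
grip_width: 0.0151
```

```bash
python3 - <<'E'
from h import *
s,p,M,psi=st(); print(s['t'],p,psi,M[:,2],s['ft_force'])
c,im,dp=snap('wrist','w4'); save('w4',im)
try: standm(c,im,dp)
except Exception as e: print(e)
H,S,V=hsv(im); P=cloud(c,dp)
g=(H>50)&(H<85)&(S>110)
for a,ce,m in comp(g,30): print(a,ce,np.nanmedian(P[m],0))
go(.4261,.2386,.062,-.197); go(.4849,.2269,.062,-.197)
E
```

```text
6.6 [0.42337003 0.23954694 0.12000039] -0.18828658574084284 [-0.0021302  -0.00144398 -0.99999669] [ 1.11140956 -0.03769186 -1.49467359]
rail 227 [0.54250386 0.23450952] -4.728043601506837 (array([544.4, 233.8]), array([ 7.8, 30.1]), 80.57)
rail 148 [0.53259996 0.20154182] -25.4438820345349 (array([537.1, 201.1]), array([ 8.1, 28.3]), 75.26)
holder 379 [[0.54305667 0.21493257 0.044     ]] px 250.9112091064453 338.5120849609375 20.14944076538086 43.60797119140625 rect (array([544.4, 215.5]), array([34.4, 18.6]), 69.29)
254 [273.28346457 329.2992126 ] [0.54038831 0.23480638 0.03841415]
195 [232.43076923 326.45128205] [0.52922729 0.2033016  0.03835455]
47 [256.0212766  344.85106383] [0.54970378 0.21849671 0.04451565]
47 [245.25531915 344.36170213] [0.54582633 0.21044002 0.04468761]
rz 0.0074 then tx -0.0020 ty -0.0002 tz 0.0586 dist 0.059
rz 0.0074 then tx -0.0619 ty -0.0002 tz 0.0586 dist 0.085
```

View pics/w4.png

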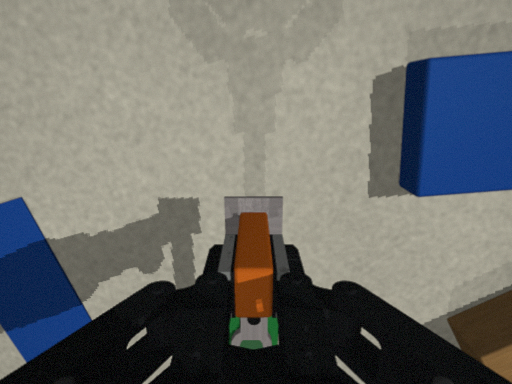

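Call:
servo_tool([
  {"tx": -0.001, "ty": 0, "tz": 0.03, "rx": 0, "ry": 0, "rz": 0.005},
  {"tx": 0, "ty": 0, "tz": 0.028, "rx": 0, "ry": 0, "rz": 0},
  {"tx": 0, "ty": 0, "tz": 0, "rx": 0, "ry": 0, "rz": 0},
  {"tx": -0.012, "ty": 0, "tz": 0, "rx": 0, "ry": 0, "rz": 0},
  {"tx": -0.012, "ty": 0, "tz": 0, "rx": 0, "ry": 0, "rz": 0},
  {"tx": -0.012, "ty": 0, "tz": 0, "rx": 0, "ry": 0, "rz": 0},
  {"tx": 0, "ty": 0, "tz": 0, "rx": 0, "ry": 0, "rz": 0},
  {"tx": 0, "ty": 0, "tz": 0, "rx": 0, "ry": 0, "rz": 0},
])

```text
t: 7.45
position: [0.4619, 0.2327, 0.0627]
tool_rot: [0.306, 3.126, 0.001]
ft_force: [-1.4, 1.2, -1.1]
grip_width: 0.0155
```

```bash
python3 - <<'E'
from h import *
s,p,M,psi=st(); print(s['t'],p,psi,M[:,2],s['ft_force'])
go(.4849,.2269,.062,-.197)
E
```

```text
7.45 [0.46190742 0.23273683 0.06267344] -0.19503223776952816 [ 1.07366562e-03  5.61322277e-04 -9.99999266e-01] [-1.38480815  1.1967518  -1.08388774]
rz 0.002 then tx -0.0237 ty -0.0012 tz 0.0007 dist 0.024
```

Call:
servo_tool([
  {"tx": -0.008, "ty": -0.001, "tz": 0, "rx": 0, "ry": 0, "rz": 0},
  {"tx": -0.008, "ty": 0, "tz": 0, "rx": 0, "ry": 0, "rz": 0},
  {"tx": -0.008, "ty": 0, "tz": 0, "rx": 0, "ry": 0, "rz": 0},
  {"tx": 0, "ty": 0, "tz": 0, "rx": 0, "ry": 0, "rz": 0},
  {"tx": 0, "ty": 0, "tz": 0, "rx": 0, "ry": 0, "rz": 0},
  {"tx": 0, "ty": 0, "tz": -0.002, "rx": 0, "ry": 0, "rz": 0},
  {"tx": 0, "ty": 0, "tz": -0.001, "rx": 0, "ry": 0, "rz": 0},
])

```text
t: 8.15
position: [0.4839, 0.2274, 0.0651]
tool_rot: [-0.303, -3.126, 0.0]
ft_force: [0.7, -0.3, -0.5]
grip_width: 0.0154
```

Call:
servo_tool([
  {"tx": 0, "ty": 0, "tz": -0.001, "rx": 0, "ry": 0, "rz": 0},
  {"tx": 0, "ty": 0, "tz": -0.001, "rx": 0, "ry": 0, "rz": 0},
  {"tx": 0, "ty": 0, "tz": -0.001, "rx": 0, "ry": 0, "rz": 0},
  {"tx": 0, "ty": 0, "tz": -0.001, "rx": 0, "ry": 0, "rz": 0},
  {"tx": 0, "ty": 0, "tz": -0.001, "rx": 0, "ry": 0, "rz": 0},
  {"tx": 0, "ty": 0, "tz": -0.001, "rx": 0, "ry": 0, "rz": 0},
  {"tx": 0, "ty": 0, "tz": -0.002, "rx": 0, "ry": 0, "rz": 0},
  {"tx": 0, "ty": 0, "tz": -0.003, "rx": 0, "ry": 0, "rz": 0},
  {"tx": 0, "ty": 0, "tz": -0.004, "rx": 0, "ry": 0, "rz": 0},
  {"tx": 0, "ty": 0, "tz": -0.005, "rx": 0, "ry": 0, "rz": 0},
])

```text
t: 9.15
position: [0.4843, 0.2273, 0.0854]
tool_rot: [-0.304, -3.127, 0.0]
ft_force: [0.1, 0.1, -1.2]
grip_width: 0.0155
```

Call:
servo_tool([
  {"tx": 0, "ty": 0, "tz": -0.006, "rx": 0, "ry": 0, "rz": 0},
  {"tx": 0, "ty": 0, "tz": -0.008, "rx": 0, "ry": 0, "rz": 0},
  {"tx": 0, "ty": 0, "tz": -0.01, "rx": 0, "ry": 0, "rz": 0},
  {"tx": 0, "ty": 0, "tz": -0.012, "rx": 0, "ry": 0, "rz": 0},
  {"tx": 0, "ty": 0, "tz": -0.012, "rx": 0, "ry": 0, "rz": 0},
  {"tx": 0, "ty": 0, "tz": -0.012, "rx": 0, "ry": 0, "rz": 0},
  {"tx": 0, "ty": 0, "tz": -0.01, "rx": 0, "ry": 0, "rz": 0},
  {"tx": 0, "ty": 0, "tz": -0.006, "rx": 0, "ry": 0, "rz": 0},
  {"tx": 0, "ty": 0, "tz": -0.003, "rx": 0, "ry": 0, "rz": 0},
])

```text
t: 10.05
position: [0.4846, 0.2275, 0.1649]
tool_rot: [0.304, 3.126, 0.001]
ft_force: [-0.7, 1.4, -1.9]
grip_width: 0.0152
```

```bash
python3 - <<'E'
from h import *
s,p,M,psi=st(); print(s['t'],p,psi,M[:,2],s['ft_force'])
c,im,dp=snap('wrist','w5'); c2,im2,dp2=snap('scene','s5')
a=im[215:375,170:340]; q=proj(c2,[[p[0]+.05,p[1],p[2]]])[0].astype(int); b=im2[max(q[1]-45,0):q[1]+45,max(q[0]-45,0):q[0]+45]
save('w5',np.hstack([cv2.resize(a,(400,400)),cv2.resize(b,(400,400))]))
E
```

```text
10.05 [0.48464602 0.22747191 0.16491227] -0.19372328288600438 [ 1.02959530e-03  5.28811107e-04 -9.99999330e-01] [-0.67467043  1.38331341 -1.88115546]
```

View pics/w5.png

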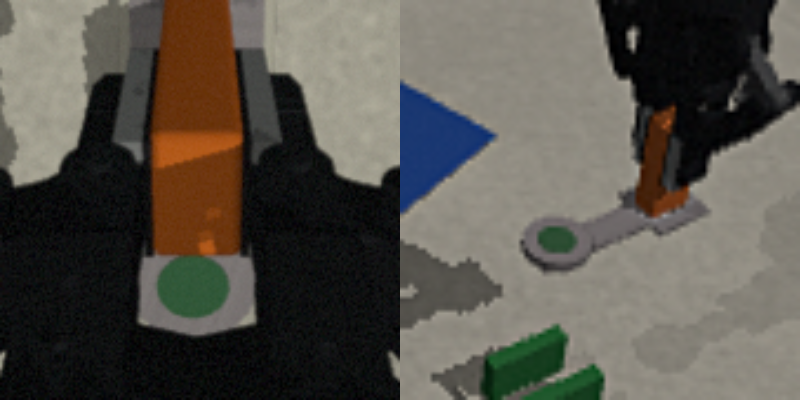

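Scene and wrist views show the holder sitting on the blade, with the window centred about wrist px (252,329). I'll measure where it sits in the tool frame and work out a smooth transfer.

```bash
python3 - <<'E'
from h import *
c,im,dp=load('w5'); H,S,V=hsv(im); g=(H>50)&(H<90)&(S>70); g[:310]=0;g[345:]=0;g[:,:235]=0;g[:,270:]=0
a,ce,m=comp(g,20)[0]; q=np.argwhere(m)[:,::-1]
Pt=cloud((c[0],c[1],X),dp); print('window',a,ce,[q.min(0),q.max(0)],'tool depth',np.nanmedian(Pt[m],0))
for off in (.026,.027): print(off,lifter(c,ce,off))
s,p,M,ps=st(); tgt=np.array([.4247,-.2527,.178]); pt=.168
w=np.array([5,10,15,20,25,30]+[34]*8+[30,25,20,15,10,5.]); w/=w.sum(); f=np.r_[0,np.cumsum(w)]
for i in range(len(w)):
    psi=ps+(pt-ps)*f[i]; d=(tgt-p)*w[i]; cc,sn=np.cos(psi),np.sin(psi)
    print(i,'%.4f %.4f %.4f rz %.4f'%(-cc*d[0]-sn*d[1],-sn*d[0]+cc*d[1],-d[2],-(pt-ps)*w[i]))
E
```

```text
window 577 [251.51646447 329.32928943] [array([237, 318]), array([266, 341])] tool depth [-0.06719184 -0.00043526  0.02575609]
0.026 [-0.06752474 -0.00073436  0.026     ]
0.027 [-0.06843042 -0.00074079  0.027     ]
0 -0.0004 -0.0050 -0.0001 rz -0.0038
1 -0.0007 -0.0100 -0.0003 rz -0.0075
2 -0.0009 -0.0150 -0.0004 rz -0.0113
3 -0.0010 -0.0201 -0.0006 rz -0.0150
4 -0.0008 -0.0251 -0.0007 rz -0.0188
5 -0.0004 -0.0301 -0.0008 rz -0.0225
6 0.0003 -0.0341 -0.0010 rz -0.0255
7 0.0012 -0.0341 -0.0010 rz -0.0255
8 0.0020 -0.0341 -0.0010 rz -0.0255
9 0.0029 -0.0340 -0.0010 rz -0.0255
10 0.0038 -0.0339 -0.0010 rz -0.0255
11 0.0046 -0.0338 -0.0010 rz -0.0255
12 0.0055 -0.0337 -0.0010 rz -0.0255
13 0.0064 -0.0335 -0.0010 rz -0.0255
14 0.0064 -0.0294 -0.0008 rz -0.0225
15 0.0059 -0.0244 -0.0007 rz -0.0188
16 0.0051 -0.0194 -0.0006 rz -0.0150
17 0.0040 -0.0145 -0.0004 rz -0.0113
18 0.0028 -0.0096 -0.0003 rz -0.0075
19 0.0014 -0.0048 -0.0001 rz -0.0038
```

Call:
servo_tool([
  {"tx": 0, "ty": -0.005, "tz": 0, "rx": 0, "ry": 0, "rz": -0.004},
  {"tx": -0.001, "ty": -0.01, "tz": 0, "rx": 0, "ry": 0, "rz": -0.0075},
  {"tx": -0.001, "ty": -0.015, "tz": -0.001, "rx": 0, "ry": 0, "rz": -0.011},
  {"tx": -0.001, "ty": -0.02, "tz": -0.001, "rx": 0, "ry": 0, "rz": -0.015},
  {"tx": -0.001, "ty": -0.025, "tz": -0.001, "rx": 0, "ry": 0, "rz": -0.019},
  {"tx": 0, "ty": -0.03, "tz": -0.001, "rx": 0, "ry": 0, "rz": -0.0225},
  {"tx": 0, "ty": -0.034, "tz": -0.001, "rx": 0, "ry": 0, "rz": -0.0255},
  {"tx": 0.001, "ty": -0.034, "tz": -0.001, "rx": 0, "ry": 0, "rz": -0.0255},
  {"tx": 0.002, "ty": -0.034, "tz": -0.001, "rx": 0, "ry": 0, "rz": -0.0255},
  {"tx": 0.003, "ty": -0.034, "tz": -0.001, "rx": 0, "ry": 0, "rz": -0.0255},
])

```text
t: 11.15
position: [0.4538, -0.0144, 0.1717]
tool_rot: [-0.019, -3.14, 0.001]
ft_force: [-0.0, -0.1, -1.8]
grip_width: 0.0154
```

Call:
servo_tool([
  {"tx": 0.004, "ty": -0.034, "tz": -0.001, "rx": 0, "ry": 0, "rz": -0.0255},
  {"tx": 0.0045, "ty": -0.034, "tz": -0.001, "rx": 0, "ry": 0, "rz": -0.0255},
  {"tx": 0.0055, "ty": -0.0335, "tz": -0.001, "rx": 0, "ry": 0, "rz": -0.0255},
  {"tx": 0.0065, "ty": -0.0335, "tz": -0.001, "rx": 0, "ry": 0, "rz": -0.0255},
  {"tx": 0.0065, "ty": -0.0295, "tz": -0.001, "rx": 0, "ry": 0, "rz": -0.0225},
  {"tx": 0.006, "ty": -0.0245, "tz": -0.001, "rx": 0, "ry": 0, "rz": -0.019},
  {"tx": 0.005, "ty": -0.0195, "tz": 0, "rx": 0, "ry": 0, "rz": -0.015},
  {"tx": 0.004, "ty": -0.0145, "tz": 0, "rx": 0, "ry": 0, "rz": -0.011},
  {"tx": 0.003, "ty": -0.0095, "tz": 0, "rx": 0, "ry": 0, "rz": -0.0075},
  {"tx": 0.0015, "ty": -0.005, "tz": 0, "rx": 0, "ry": 0, "rz": -0.004},
])

```text
t: 12.15
position: [0.4233, -0.2538, 0.1777]
tool_rot: [0.261, -3.13, -0.0]
ft_force: [0.4, -0.1, -3.2]
grip_width: 0.0154
```

Call:
servo_tool([
  {"tx": 0, "ty": 0, "tz": 0, "rx": 0, "ry": 0, "rz": 0},
  {"tx": 0, "ty": 0, "tz": 0, "rx": 0, "ry": 0, "rz": 0},
  {"tx": 0, "ty": 0, "tz": 0, "rx": 0, "ry": 0, "rz": 0},
])

```text
t: 12.45
position: [0.4245, -0.2516, 0.178]
tool_rot: [0.267, -3.13, -0.001]
ft_force: [1.6, -0.7, -0.8]
grip_width: 0.0152
```

```bash
python3 - <<'E'
from h import *
s,p,M,psi=st(); print(s['t'],p,psi,M[:,2],s['ft_force'])
c,im,dp=snap('wrist','w6'); c2,im2,dp2=snap('scene','s6')
H,S,V=hsv(im); g=(H>50)&(H<90)&(S>70); g[:310]=0;g[345:]=0;g[:,:235]=0;g[:,270:]=0
cs=comp(g,20); print([ (x[0],x[1],lifter(c,x[1],.026)) for x in cs[:2]])
a=im[215:375,170:340]; q=proj(c2,[[.51,-.235,.13]])[0].astype(int); print(q); b=im2[max(q[1]-45,0):q[1]+45,max(q[0]-45,0):q[0]+45]
save('w6',np.hstack([cv2.resize(a,(350,500)),cv2.resize(b,(450,500))]))
E
```

```text
12.45 [ 0.42453348 -0.2515777   0.17798827] 0.1699787679786571 [-2.24723190e-04  5.37024682e-04 -9.99999831e-01] [ 1.55944612 -0.69025702 -0.77968197]
[(np.int32(574), array([251.63414634, 329.29094077]), array([-0.06749428, -0.00065825,  0.026     ]))]
[218 131]
```

View pics/w6.png

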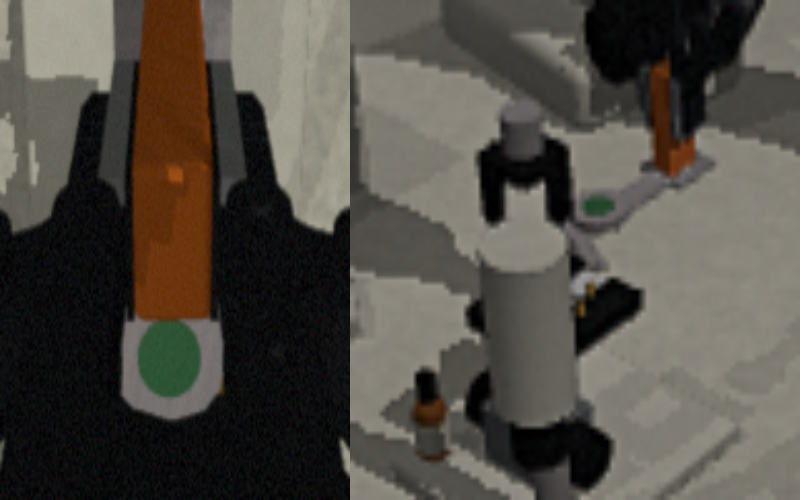

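The holder hasn't moved on the blade (same tool-frame position). I'll take one look at the nest from the other side, to cancel the pin parallax.

Call:
servo_tool([
  {"tx": 0, "ty": -0.004, "tz": -0.006, "rx": 0, "ry": 0, "rz": 0},
  {"tx": 0, "ty": -0.008, "tz": -0.012, "rx": 0, "ry": 0, "rz": 0},
  {"tx": 0, "ty": -0.013, "tz": -0.018, "rx": 0, "ry": 0, "rz": 0},
  {"tx": 0, "ty": -0.018, "tz": -0.024, "rx": 0, "ry": 0, "rz": 0},
  {"tx": 0, "ty": -0.018, "tz": -0.024, "rx": 0, "ry": 0, "rz": 0},
  {"tx": 0, "ty": -0.013, "tz": -0.018, "rx": 0, "ry": 0, "rz": 0},
  {"tx": 0, "ty": -0.008, "tz": -0.012, "rx": 0, "ry": 0, "rz": 0},
  {"tx": 0, "ty": -0.004, "tz": -0.006, "rx": 0, "ry": 0, "rz": 0},
  {"tx": 0, "ty": 0, "tz": 0, "rx": 0, "ry": 0, "rz": 0},
  {"tx": 0, "ty": 0, "tz": 0, "rx": 0, "ry": 0, "rz": 0},
])

```text
t: 13.55
position: [0.4384, -0.3366, 0.2975]
tool_rot: [0.265, -3.129, -0.002]
ft_force: [-0.6, 0.3, -2.3]
grip_width: 0.0152
```

```bash
cat > nest.py <<'E'
from h import *
from scipy.optimize import least_squares
def nest(tag):
    c,im,dp=load(tag); H,S,V=hsv(im); P=cloud(c,dp); z=P[...,2]
    q=proj(c,[[.5304,-.2354,.113]])[0]; v,u=np.mgrid[0:384,0:512]; near=np.hypot(u-q[0],v-q[1])<34
    b=(H>8)&(H<30)&(S>80)&(V>60)&near; cs=comp(b,6)[:6]; px=np.array([x[1] for x in cs]); print(tag,[x[0] for x in cs],np.round(px,1).tolist())
    for zt in (.111,.113,.115,.117):
        W=onz(c,px,zt)[:,:2]; f=least_squares(lambda q:np.hypot(*(W-q[:2]).T)-q[2],[*W.mean(0),.0225])
        f2=least_squares(lambda q:np.hypot(*(W-q[:2]).T)-.0225,W.mean(0)).x
        print(zt,np.round(f.x,4),'fixed r',np.round(f2,4),'res',np.round(f.fun*1000,1))
    k=(V<45)&(z>.106)&(z<.116)&(np.linalg.norm(P[...,:2]-[.53,-.236],axis=-1)<.06); print('stage',rect(onz(c,np.argwhere(k)[:,::-1],.111)),np.nanmedian(z[k]))
    n0=np.array([.5304,-.2354]);a=.168
    for x in (-12,-8,-4,0,4):
        ys=np.arange(-18,18.1,1); G=n0+np.c_[np.cos(a)*x-np.sin(a)*ys,np.sin(a)*x+np.cos(a)*ys]/1000
        pr=proj(c,np.c_[G,np.full(len(ys),.111)]).astype(np.float32)
        print(x,cv2.remap(V.astype(np.float32),pr[:,0],pr[:,1],1).ravel().astype(int).tolist())
E
python3 - <<'E'
from nest import *
s,p,M,psi=st(); print(s['t'],p,psi,M[:,2])
c,im,dp=snap('wrist','w7'); nest('w3'); nest('w7')
E
```

```text
13.55 [ 0.43835278 -0.33658404  0.29745726] 0.16885601835314284 [-0.00116561  0.00106567 -0.99999875]
w3 [np.int32(33), np.int32(30), np.int32(30), np.int32(29), np.int32(29), np.int32(27)] [[192.0, 232.0], [167.8, 235.8], [175.4, 261.7], [202.4, 243.9], [165.1, 250.3], [199.0, 257.8]]
0.111 [ 0.5325 -0.2364  0.0228] fixed r [ 0.5325 -0.2364] res [-0.2  0.1  0.   0.2 -0.  -0.1]
0.113 [ 0.5314 -0.2359  0.0226] fixed r [ 0.5314 -0.2359] res [-0.2  0.1  0.   0.2 -0.  -0.1]
0.115 [ 0.5304 -0.2354  0.0225] fixed r [ 0.5304 -0.2354] res [-0.2  0.1  0.   0.2 -0.  -0.1]
0.117 [ 0.5293 -0.2349  0.0223] fixed r [ 0.5293 -0.2349] res [-0.2  0.1  0.   0.2 -0.  -0.1]
stage (array([ 529.3, -236.2]), array([81.5, 72.9]), 9.1) 0.11121995289989117
-12 [64, 69, 64, 55, 40, 19, 16, 14, 10, 13, 22, 31, 46, 57, 62, 62, 60, 55, 53, 55, 54, 50, 52, 55, 51, 51, 54, 58, 60, 69, 73, 73, 67, 50, 31, 22, 18]
-8 [23, 19, 19, 21, 20, 20, 12, 12, 13, 16, 33, 50, 66, 77, 82, 82, 81, 83, 83, 84, 85, 88, 84, 82, 82, 82, 83, 83, 80, 66, 49, 32, 22, 23, 21, 24, 25]
-4 [16, 19, 20, 17, 16, 16, 14, 18, 29, 44, 61, 75, 81
[... 1092 characters left out ...]
, 78, 79, 80, 81, 80, 78, 78, 78, 78, 79, 79, 80, 74, 47, 18, 11, 16, 23, 37, 50, 58, 57, 48, 46, 24]
-8 [17, 20, 20, 31, 50, 69, 76, 77, 79, 79, 77, 76, 78, 79, 78, 80, 79, 78, 79, 79, 77, 81, 81, 78, 71, 52, 18, 2, 9, 13, 16, 17, 17, 19, 20, 18, 15]
-4 [14, 13, 15, 27, 49, 75, 77, 76, 77, 77, 77, 78, 76, 76, 77, 78, 78, 77, 77, 76, 78, 78, 77, 77, 74, 55, 18, 14, 13, 12, 14, 20, 19, 18, 19, 16, 12]
0 [13, 13, 19, 29, 50, 74, 76, 75, 76, 77, 76, 74, 76, 77, 78, 77, 75, 76, 77, 79, 78, 76, 75, 76, 70, 46, 21, 8, 7, 12, 19, 12, 12, 14, 16, 22, 44]
4 [17, 19, 18, 24, 50, 74, 80, 78, 77, 76, 76, 77, 78, 78, 79, 80, 74, 76, 76, 77, 78, 79, 79, 76, 69, 47, 23, 13, 7, 7, 9, 14, 15, 12, 13, 16, 24]
```

Call:
servo_tool([
  {"tx": -0.002, "ty": 0.0042, "tz": 0.006, "rx": 0, "ry": 0, "rz": 0},
  {"tx": -0.0033, "ty": 0.0067, "tz": 0.0096, "rx": 0, "ry": 0, "rz": 0},
  {"tx": -0.0049, "ty": 0.0101, "tz": 0.0143, "rx": 0, "ry": 0, "rz": 0},
  {"tx": -0.0051, "ty": 0.0105, "tz": 0.0149, "rx": 0, "ry": 0, "rz": 0},
  {"tx": -0.0051, "ty": 0.0105, "tz": 0.0149, "rx": 0, "ry": 0, "rz": 0},
  {"tx": -0.0051, "ty": 0.0105, "tz": 0.0149, "rx": 0, "ry": 0, "rz": 0},
  {"tx": -0.0051, "ty": 0.0105, "tz": 0.0149, "rx": 0, "ry": 0, "rz": 0},
  {"tx": -0.0049, "ty": 0.0101, "tz": 0.0143, "rx": 0, "ry": 0, "rz": 0},
  {"tx": -0.0033, "ty": 0.0067, "tz": 0.0096, "rx": 0, "ry": 0, "rz": 0},
  {"tx": -0.002, "ty": 0.0042, "tz": 0.006, "rx": 0, "ry": 0, "rz": 0},
])

```text
t: 14.6
position: [0.4646, -0.2461, 0.1772]
tool_rot: [0.267, -3.128, -0.002]
ft_force: [-0.2, -0.0, -1.4]
grip_width: 0.0155
```

Call:
servo_tool([
  {"tx": 0, "ty": 0, "tz": 0, "rx": 0, "ry": 0, "rz": 0},
  {"tx": 0, "ty": 0, "tz": 0, "rx": 0, "ry": 0, "rz": 0},
  {"tx": 0, "ty": 0, "tz": 0, "rx": 0, "ry": 0, "rz": 0},
  {"tx": 0, "ty": 0, "tz": 0, "rx": 0, "ry": 0, "rz": 0},
  {"tx": 0, "ty": 0, "tz": 0, "rx": 0, "ry": 0, "rz": 0},
])

```text
t: 15.1
position: [0.465, -0.2483, 0.1791]
tool_rot: [-0.263, 3.13, -0.001]
ft_force: [-0.4, -0.4, -1.7]
grip_width: 0.0152
```

```bash
cat >chk.py <<'E'
from h import *
def chk(tag):
    s,p,M,psi=st(); print(round(s['t'],2),p,psi,M[:,2],s['ft_force'])
    c,im,dp=snap('wrist',tag); H,S,V=hsv(im); g=(H>50)&(H<90)&(S>70); g[:300]=0;g[345:]=0;g[:,:225]=0;g[:,280:]=0
    for x in comp(g,20)[:2]: print('win',x[0],x[1],lifter(c,x[1],.026))
    b=(H>8)&(H<30)&(S>80)&(V>50); b[:300]=0; b[:,:210]=0;b[:,300:]=0
    for x in comp(b,6)[:6]: print('brass?',x[0],x[1],onz(c,[x[1]],.115))
    return c,im
E
python3 - <<'E'
from chk import *
c,im=chk('w8'); go(.4645,-.2469,.178,.168)
c2,im2,_=snap('scene','s8'); q=proj(c2,[[.53,-.236,.13]])[0].astype(int); b=im2[q[1]-35:q[1]+35,q[0]-35:q[0]+35]
save('w8',np.hstack([cv2.resize(im[290:370,205:305],(400,500),interpolation=2),cv2.resize(b,(400,500),interpolation=2)]))
E
```

```text
15.1 [ 0.46503591 -0.2483365   0.17909067] 0.1673954198391396 [ 7.96336970e-04 -5.81473537e-04 -9.99999514e-01] [-0.38630267 -0.370512   -1.74481396]
win 576 [251.63715278 329.29166667] [-0.06749486 -0.00065631  0.026     ]
brass? 632 [253.19936709 307.95253165] [[ 0.54569732 -0.23448977  0.115     ]]
rz -0.0004 then tx 0.0003 ty 0.0013 tz 0.0010 dist 0.002
```

View pics/w8.png

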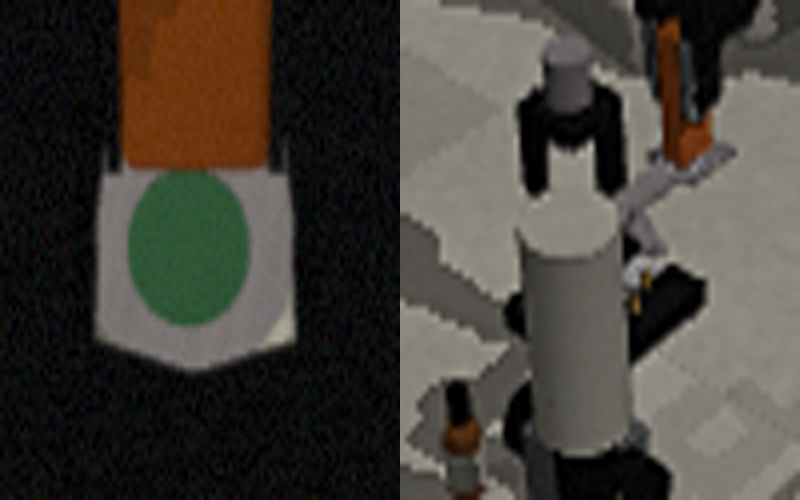

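Call:
servo_tool([
  {"tx": 0, "ty": 0.0008, "tz": 0, "rx": 0, "ry": 0, "rz": 0},
  {"tx": 0, "ty": 0, "tz": 0, "rx": 0, "ry": 0, "rz": 0},
  {"tx": 0, "ty": 0, "tz": 0, "rx": 0, "ry": 0, "rz": 0},
])

```text
t: 15.5
position: [0.4648, -0.2469, 0.1786]
tool_rot: [0.264, -3.13, -0.0]
ft_force: [0.6, -0.0, -2.0]
grip_width: 0.0154
```

Call:
servo_tool([
  {"tx": 0, "ty": 0, "tz": 0, "rx": 0, "ry": 0, "rz": 0},
  {"tx": 0, "ty": 0, "tz": 0, "rx": 0, "ry": 0, "rz": 0},
  {"tx": 0, "ty": 0, "tz": 0, "rx": 0, "ry": 0, "rz": 0},
])

```text
t: 15.8
position: [0.4648, -0.247, 0.1786]
tool_rot: [0.264, -3.13, -0.0]
ft_force: [-0.3, -0.1, -1.3]
grip_width: 0.0155
```

Call:
servo_tool([
  {"tx": 0, "ty": 0, "tz": 0, "rx": 0, "ry": 0, "rz": 0},
  {"tx": 0, "ty": 0, "tz": 0, "rx": 0, "ry": 0, "rz": 0},
  {"tx": 0, "ty": 0, "tz": 0, "rx": 0, "ry": 0, "rz": 0},
])

```text
t: 16.1
position: [0.4648, -0.247, 0.1787]
tool_rot: [0.264, -3.13, 0.0]
ft_force: [0.6, 0.2, -1.5]
grip_width: 0.0154
```

Call:
servo_tool([
  {"tx": 0, "ty": 0, "tz": 0.003, "rx": 0, "ry": 0, "rz": 0},
  {"tx": 0, "ty": 0, "tz": 0.005, "rx": 0, "ry": 0, "rz": 0},
  {"tx": 0, "ty": 0, "tz": 0.005, "rx": 0, "ry": 0, "rz": 0},
  {"tx": 0, "ty": 0, "tz": 0.005, "rx": 0, "ry": 0, "rz": 0},
  {"tx": 0, "ty": 0, "tz": 0.003, "rx": 0, "ry": 0, "rz": 0},
  {"tx": 0, "ty": 0, "tz": 0.002, "rx": 0, "ry": 0, "rz": 0},
  {"tx": 0, "ty": 0, "tz": 0.002, "rx": 0, "ry": 0, "rz": 0},
  {"tx": 0, "ty": 0, "tz": 0.002, "rx": 0, "ry": 0, "rz": 0},
  {"tx": 0, "ty": 0, "tz": 0, "rx": 0, "ry": 0, "rz": 0},
])

```text
t: 17.0
position: [0.4647, -0.247, 0.1515]
tool_rot: [0.264, -3.13, -0.0]
ft_force: [-0.4, 0.2, -2.0]
grip_width: 0.0154
```

```bash
python3 - <<'E'
from chk import *
chk('w9')
E
```

```text
17.0 [ 0.46471299 -0.24695109  0.15147048] 0.16818411807091463 [-2.69647431e-04  1.25203713e-04 -9.99999956e-01] [-0.39183951  0.19508772 -2.01597892]
win 577 [251.67244367 329.27209705] [-0.0674793  -0.00063348  0.026     ]
brass? 632 [253.16613924 307.94778481] [[ 0.52335772 -0.23675959  0.115     ]]
```

Call:
servo_tool([
  {"tx": 0, "ty": 0, "tz": 0.001, "rx": 0, "ry": 0, "rz": 0},
  {"tx": 0, "ty": 0, "tz": 0.001, "rx": 0, "ry": 0, "rz": 0},
  {"tx": 0, "ty": 0, "tz": 0.001, "rx": 0, "ry": 0, "rz": 0},
  {"tx": 0, "ty": 0, "tz": 0.001, "rx": 0, "ry": 0, "rz": 0},
  {"tx": 0, "ty": 0, "tz": 0.001, "rx": 0, "ry": 0, "rz": 0},
  {"tx": 0, "ty": 0, "tz": 0, "rx": 0, "ry": 0, "rz": 0},
])

```text
t: 17.65
position: [0.4647, -0.247, 0.1465]
tool_rot: [0.264, -3.13, -0.0]
ft_force: [-0.3, 0.4, -1.5]
grip_width: 0.0157
```

```bash
python3 - <<'E'
from chk import *
chk('w10')
E
```

```text
17.65 [ 0.46473022 -0.24695214  0.14648372] 0.16820967261625736 [-2.71308622e-04  1.10302197e-04 -9.99999957e-01] [-0.26342814  0.39895122 -1.50005819]
win 578 [251.683391   329.29065744] [-0.06749408 -0.00062643  0.026     ]
brass? 633 [253.18799368 307.96524487] [[ 0.51942403 -0.23741048  0.115     ]]
brass? 16 [274.    343.375] [[ 0.54554638 -0.21861726  0.115     ]]
brass? 7 [230.28571429 343.28571429] [[ 0.55042718 -0.24794721  0.115     ]]
```

Call:
servo_tool([
  {"tx": 0, "ty": 0, "tz": 0.001, "rx": 0, "ry": 0, "rz": 0},
  {"tx": 0, "ty": 0, "tz": 0.001, "rx": 0, "ry": 0, "rz": 0},
  {"tx": 0, "ty": 0, "tz": 0.001, "rx": 0, "ry": 0, "rz": 0},
  {"tx": 0, "ty": 0, "tz": 0, "rx": 0, "ry": 0, "rz": 0},
  {"tx": 0, "ty": 0, "tz": 0, "rx": 0, "ry": 0, "rz": 0},
])

```text
t: 18.2
position: [0.4648, -0.247, 0.1436]
tool_rot: [0.264, -3.13, -0.0]
ft_force: [0.0, 0.8, -2.3]
grip_width: 0.0155
```

```bash
python3 - <<'E'
from chk import *
chk('w11')
E
```

```text
18.2 [ 0.46477548 -0.24697337  0.14358114] 0.16820722188876477 [-1.18567502e-04  6.91677269e-05 -9.99999991e-01] [ 0.01312951  0.84677418 -2.2997482 ]
win 575 [251.62956522 329.32521739] [-0.06752155 -0.00066126  0.026     ]
brass? 631 [253.22820919 307.94136292] [[ 0.51721567 -0.23781422  0.115     ]]
brass? 16 [274.    343.375] [[ 0.54291249 -0.21936718  0.115     ]]
brass? 6 [230.16666667 343.33333333] [[ 0.54776523 -0.24826354  0.115     ]]
```

Call:
servo_tool([
  {"tx": 0, "ty": 0, "tz": 0.001, "rx": 0, "ry": 0, "rz": 0},
  {"tx": 0, "ty": 0, "tz": 0.001, "rx": 0, "ry": 0, "rz": 0},
  {"tx": 0, "ty": 0, "tz": 0, "rx": 0, "ry": 0, "rz": 0},
])

```text
t: 18.55
position: [0.4648, -0.247, 0.1415]
tool_rot: [0.264, -3.13, -0.0]
ft_force: [-0.1, -0.7, -1.0]
grip_width: 0.0155
```

```bash
python3 - <<'E'
from chk import *
chk('w12')
E
```

```text
18.55 [ 0.4647962  -0.24695439  0.14154887] 0.16829514480006455 [-9.68773088e-05  5.09550051e-05 -9.99999994e-01] [-0.08304156 -0.67330936 -0.9725416 ]
win 582 [251.39175258 331.63230241] [-0.06936257 -0.00081862  0.026     ]
brass? 627 [253.23763955 307.90271132] [[ 0.51550743 -0.23807452  0.115     ]]
```

Call:
servo_tool([
  {"tx": 0, "ty": 0, "tz": 0.001, "rx": 0, "ry": 0, "rz": 0},
  {"tx": 0, "ty": 0, "tz": 0, "rx": 0, "ry": 0, "rz": 0},
  {"tx": 0, "ty": 0, "tz": 0, "rx": 0, "ry": 0, "rz": 0},
])

```text
t: 18.9
position: [0.4648, -0.247, 0.1406]
tool_rot: [0.264, -3.13, -0.0]
ft_force: [0.1, -0.6, -0.6]
grip_width: 0.0155
```

Call:
servo_tool([
  {"tx": 0, "ty": 0, "tz": 0.001, "rx": 0, "ry": 0, "rz": 0},
  {"tx": 0, "ty": 0, "tz": 0, "rx": 0, "ry": 0, "rz": 0},
  {"tx": 0, "ty": 0, "tz": 0, "rx": 0, "ry": 0, "rz": 0},
])

```text
t: 19.2
position: [0.4649, -0.247, 0.1397]
tool_rot: [-0.264, 3.13, -0.0]
ft_force: [-0.5, -0.2, 0.1]
grip_width: 0.0156
```

```bash
python3 - <<'E'
from chk import *
chk('w13')
E
```

```text
19.2 [ 0.46491856 -0.24703377  0.13974772] 0.1681962361837189 [ 2.24978289e-04 -1.07371407e-04 -9.99999969e-01] [-0.54392062 -0.18555108  0.0829445 ]
win 580 [251.53103448 333.26896552] [-0.07067522 -0.00073077  0.026     ]
brass? 630 [253.2047619  307.92380952] [[ 0.51426891 -0.23841744  0.115     ]]
```

Call:
servo_tool([
  {"tx": 0, "ty": 0, "tz": -0.0005, "rx": 0, "ry": 0, "rz": 0},
  {"tx": 0.002, "ty": 0, "tz": 0, "rx": 0, "ry": 0, "rz": 0},
  {"tx": 0.004, "ty": 0, "tz": 0, "rx": 0, "ry": 0, "rz": 0},
  {"tx": 0.004, "ty": 0, "tz": 0, "rx": 0, "ry": 0, "rz": 0},
  {"tx": 0.004, "ty": 0, "tz": 0, "rx": 0, "ry": 0, "rz": 0},
])

```text
t: 19.75
position: [0.4505, -0.2494, 0.1401]
tool_rot: [0.264, -3.13, -0.0]
ft_force: [-0.3, -0.9, 0.5]
grip_width: 0.0153
```

```bash
python3 - <<'E'
from chk import *
chk('w14')
E
```

```text
19.75 [ 0.45049087 -0.24936724  0.14010602] 0.16807659612146983 [-1.9743549e-04  4.0491372e-05 -9.9999998e-01] [-0.29373206 -0.8638685   0.5088728 ]
win 96 [251.65625 342.28125] [-0.07800084 -0.00066205  0.026     ]
brass? 648 [253.22376543 308.17746914] [[ 0.50031744 -0.2407046   0.115     ]]
brass? 109 [272.96330275 324.7706422 ] [[ 0.51076005 -0.22613636  0.115     ]]
brass? 42 [230.5        325.21428571] [[ 0.51562768 -0.25284772  0.115     ]]
```

Call:
servo_tool([
  {"tx": 0.005, "ty": 0, "tz": 0, "rx": 0, "ry": 0, "rz": 0},
  {"tx": 0.007, "ty": 0, "tz": 0, "rx": 0, "ry": 0, "rz": 0},
  {"tx": 0.008, "ty": 0, "tz": 0, "rx": 0, "ry": 0, "rz": 0},
  {"tx": 0.008, "ty": 0, "tz": 0, "rx": 0, "ry": 0, "rz": 0},
  {"tx": 0.008, "ty": 0, "tz": 0, "rx": 0, "ry": 0, "rz": 0},
  {"tx": 0.008, "ty": 0, "tz": 0, "rx": 0, "ry": 0, "rz": 0},
  {"tx": 0.008, "ty": 0, "tz": 0, "rx": 0, "ry": 0, "rz": 0},
  {"tx": 0.008, "ty": 0, "tz": 0, "rx": 0, "ry": 0, "rz": 0},
  {"tx": 0.005, "ty": 0, "tz": 0, "rx": 0, "ry": 0, "rz": 0},
])

```text
t: 20.7
position: [0.3857, -0.2603, 0.1401]
tool_rot: [0.263, -3.13, -0.0]
ft_force: [0.3, 0.1, -0.7]
grip_width: 0.0152
```

```bash
python3 - <<'E'
from h import *
s,p,M,psi=st(); print(s['t'],p,psi,M[:,2],s['ft_force'])
# tip front vs slot mouth
a=np.array([np.cos(.168),np.sin(.168)]); print('tip rel nest along',((p[:2]+.083*a)-np.array([.531,-.236]))@a)
E
```

```text
20.7 [ 0.38574462 -0.26034204  0.14009537] 0.16761292696690597 [-7.50049309e-04  1.56793837e-04 -9.99999706e-01] [ 0.31923416  0.12781449 -0.6892396 ]
tip rel nest along -0.06428060705889184
```

Call:
servo_tool([
  {"tx": 0, "ty": 0, "tz": -0.04, "rx": 0, "ry": 0, "rz": 0},
  {"tx": 0, "ty": 0, "tz": -0.04, "rx": 0, "ry": 0, "rz": 0},
  {"tx": 0, "ty": 0, "tz": -0.04, "rx": 0, "ry": 0, "rz": 0},
  {"tx": 0, "ty": 0, "tz": -0.04, "rx": 0, "ry": 0, "rz": 0},
  {"tx": -0.023, "ty": 0.035, "tz": 0, "rx": 0, "ry": 0, "rz": 0},
  {"tx": -0.023, "ty": 0.035, "tz": 0, "rx": 0, "ry": 0, "rz": 0},
  {"tx": -0.023, "ty": 0.035, "tz": 0, "rx": 0, "ry": 0, "rz": 0},
  {"tx": 0, "ty": 0, "tz": 0, "rx": 0, "ry": 0, "rz": 0},
  {"tx": 0, "ty": 0, "tz": 0, "rx": 0, "ry": 0, "rz": 0},
  {"tx": 0, "ty": 0, "tz": 0, "rx": 0, "ry": 0, "rz": 0},
])

```text
t: 21.7
position: [0.4366, -0.1462, 0.2998]
tool_rot: [0.262, -3.13, 0.001]
ft_force: [0.6, -0.6, -0.7]
grip_width: 0.0154
```

```bash
python3 - <<'E'
from h import *
s,p,M,psi=st(); print(s['t'],p,psi,s['ft_force'])
c,im,dp=snap('wrist','w15'); q=proj(c,[[.531,-.236,.115]])[0].astype(int); print(q)
H,S,V=hsv(im); P=cloud(c,dp); v,u=np.mgrid[0:384,0:512]; near=np.hypot(u-q[0],v-q[1])<34
for x in comp((H>50)&(H<90)&(S>70)&near,20)[:1]: print('win',x[0],x[1],onz(c,[x[1]],.1175),np.nanmedian(P[x[2]],0))
px=np.array([x[1] for x in comp((H>8)&(H<30)&(S>80)&(V>60)&near,4)[:6]]); print(px.round(1).tolist(), onz(c,px,.117).round(4)[:,:2].tolist())
k=near&(P[...,2]>.1145)&(P[...,2]<.121)&(S<60)&(V>60); A=np.c_[P[k][:,:2],np.ones(k.sum())]; f=np.linalg.lstsq(A,P[k][:,2],rcond=None)[0]; print('holder top',k.sum(),np.median(P[k][:,2]),'slope',f[:2])
y0,x0=max(q[1]-45,0),max(q[0]-50,0); save('w15',cv2.resize(im[y0:q[1]+45,x0:q[0]+50],None,fx=6,fy=6,interpolation=2))
go(.438,-.004,.1,.1615)
E
```

```text
21.7 [ 0.43655028 -0.14619651  0.29984701] 0.16673306632504722 [ 0.59433399 -0.6209945  -0.68444006]
[162 235]
win 190 [161.29473684 236.72631579] [[ 0.53167188 -0.23650845  0.1175    ]] [ 0.53170591 -0.23640006  0.11770191]
[[172.8, 220.9], [181.3, 234.7], [175.5, 248.4], [150.3, 248.7], [147.7, 220.3], [141.4, 234.2]] [[0.5101, -0.2254], [0.5255, -0.2143], [0.5442, -0.2193], [0.5494, -0.248], [0.5141, -0.2533], [0.5325, -0.2593]]
holder top 518 0.11727177670339428 slope [0.00870289 0.0029173 ]
rz 0.0042 then tx -0.0244 ty 0.1404 tz 0.1999 dist 0.245
```

View pics/w15.png

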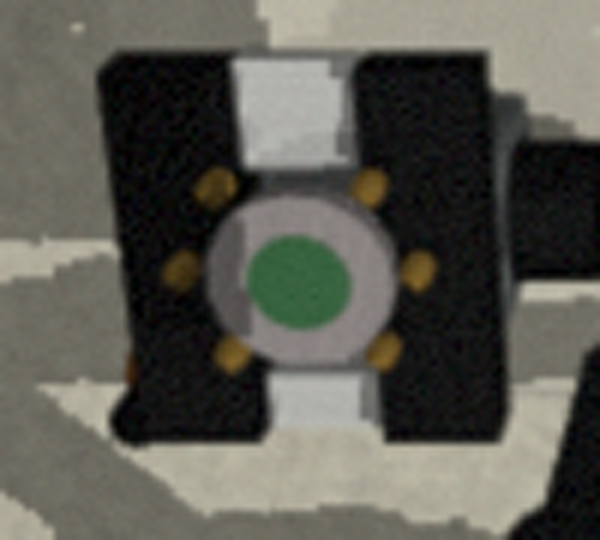

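The holder lies inside all six pins. Its top is at 0.1173 with a slope under 1 %, and the window is centred at (298,281) in the crop. Now I'll return the lifter to its starting spot on the mat.

Call:
servo_tool([
  {"tx": -0.006, "ty": 0.035, "tz": 0, "rx": 0, "ry": 0, "rz": 0.004},
  {"tx": -0.006, "ty": 0.035, "tz": 0, "rx": 0, "ry": 0, "rz": 0},
  {"tx": -0.006, "ty": 0.035, "tz": 0.02, "rx": 0, "ry": 0, "rz": 0},
  {"tx": -0.006, "ty": 0.035, "tz": 0.03, "rx": 0, "ry": 0, "rz": 0},
  {"tx": 0, "ty": 0, "tz": 0.045, "rx": 0, "ry": 0, "rz": 0},
  {"tx": 0, "ty": 0, "tz": 0.045, "rx": 0, "ry": 0, "rz": 0},
  {"tx": 0, "ty": 0, "tz": 0.045, "rx": 0, "ry": 0, "rz": 0},
  {"tx": 0, "ty": 0, "tz": 0.035, "rx": 0, "ry": 0, "rz": 0},
  {"tx": 0, "ty": 0, "tz": 0.015, "rx": 0, "ry": 0, "rz": 0},
  {"tx": 0, "ty": 0, "tz": 0, "rx": 0, "ry": 0, "rz": 0},
])

```text
t: 22.75
position: [0.4369, -0.0045, 0.0631]
tool_rot: [0.254, -3.126, 0.002]
ft_force: [-0.4, 0.3, 0.1]
grip_width: 0.0152
```

Call:
servo_tool([
  {"tx": 0, "ty": 0, "tz": 0, "rx": 0, "ry": 0, "rz": 0},
  {"tx": 0, "ty": 0, "tz": 0, "rx": 0, "ry": 0, "rz": 0},
  {"tx": 0, "ty": 0, "tz": 0, "rx": 0, "ry": 0, "rz": 0},
])

```text
t: 23.05
position: [0.439, -0.0034, 0.0663]
tool_rot: [-0.256, 3.128, -0.0]
ft_force: [0.5, -0.7, -0.9]
grip_width: 0.0154
```

Contact is expected at about z = 0.038, so I'll descend slowly the rest of the way.

Call:
servo_tool([
  {"tx": 0, "ty": 0, "tz": 0.01, "rx": 0, "ry": 0, "rz": 0},
  {"tx": 0, "ty": 0, "tz": 0.008, "rx": 0, "ry": 0, "rz": 0},
  {"tx": 0, "ty": 0, "tz": 0.005, "rx": 0, "ry": 0, "rz": 0},
  {"tx": 0, "ty": 0, "tz": 0.003, "rx": 0, "ry": 0, "rz": 0},
  {"tx": 0, "ty": 0, "tz": 0.001, "rx": 0, "ry": 0, "rz": 0},
  {"tx": 0, "ty": 0, "tz": 0, "rx": 0, "ry": 0, "rz": 0},
])

```text
t: 23.65
position: [0.4376, -0.003, 0.0381]
tool_rot: [0.258, -3.13, 0.0]
ft_force: [-0.7, -0.2, 1.9]
grip_width: 0.0155
```

Call:
servo_tool([
  {"tx": 0, "ty": 0, "tz": 0.001, "rx": 0, "ry": 0, "rz": 0},
  {"tx": 0, "ty": 0, "tz": 0, "rx": 0, "ry": 0, "rz": 0},
  {"tx": 0, "ty": 0, "tz": 0, "rx": 0, "ry": 0, "rz": 0},
])

```text
t: 23.95
position: [0.4376, -0.0031, 0.0381]
tool_rot: [-0.258, 3.131, -0.001]
ft_force: [-2.8, -0.5, 14.9]
grip_width: 0.0153
```

Call:
servo_tool([
  {"tx": 0, "ty": 0, "tz": -0.001, "rx": 0, "ry": 0, "rz": 0},
  {"tx": 0, "ty": 0, "tz": 0, "rx": 0, "ry": 0, "rz": 0},
])

```text
t: 24.15
position: [0.4382, -0.003, 0.0382]
tool_rot: [-0.258, 3.131, 0.0]
ft_force: [-0.2, 1.4, -1.4]
grip_width: 0.0155
```

Call:
servo_tool([
  {"tx": 0, "ty": 0, "tz": 0, "rx": 0, "ry": 0, "rz": 0},
  {"tx": 0, "ty": 0, "tz": 0, "rx": 0, "ry": 0, "rz": 0},
  {"tx": 0, "ty": 0, "tz": 0, "rx": 0, "ry": 0, "rz": 0},
  {"tx": 0, "ty": 0, "tz": 0, "rx": 0, "ry": 0, "rz": 0},
  {"tx": 0, "ty": 0, "tz": 0, "rx": 0, "ry": 0, "rz": 0},
  {"tx": 0, "ty": 0, "tz": 0, "rx": 0, "ry": 0, "rz": 0},
  {"tx": 0, "ty": 0, "tz": 0, "rx": 0, "ry": 0, "rz": 0},
  {"tx": 0, "ty": 0, "tz": 0, "rx": 0, "ry": 0, "rz": 0},
], grip=1)

```text
t: 24.95
position: [0.4381, -0.0031, 0.0382]
tool_rot: [-0.258, 3.131, 0.0]
ft_force: [0.3, 0.3, -0.5]
grip_width: 0.0854
```

Call:
servo_tool([
  {"tx": 0, "ty": 0, "tz": -0.01, "rx": 0, "ry": 0, "rz": 0},
  {"tx": 0, "ty": 0, "tz": -0.03, "rx": 0, "ry": 0, "rz": 0},
  {"tx": 0, "ty": 0, "tz": -0.04, "rx": 0, "ry": 0, "rz": 0},
  {"tx": 0, "ty": 0, "tz": -0.04, "rx": 0, "ry": 0, "rz": 0},
  {"tx": 0, "ty": 0, "tz": -0.03, "rx": 0, "ry": 0, "rz": 0},
  {"tx": 0, "ty": 0, "tz": 0, "rx": 0, "ry": 0, "rz": 0},
  {"tx": 0, "ty": 0, "tz": 0, "rx": 0, "ry": 0, "rz": 0},
  {"tx": 0, "ty": 0, "tz": 0, "rx": 0, "ry": 0, "rz": 0},
])

```text
t: 25.75
position: [0.437, -0.0034, 0.1875]
tool_rot: [0.257, -3.129, 0.0]
ft_force: [0.1, 0.5, 0.1]
grip_width: 0.0854
```

```bash
python3 - <<'E'
from h import *
s,p,M,psi=st(); print(s['t'],p,psi,s['ft_force'],s['grip_width'])
c,im,dp=snap('wrist','w16'); H,S,V=hsv(im); P=cloud(c,dp)
o=comp((H<16)&(S>140)&(V>60),50)[0]; t=o[2]&(P[...,2]>.064)&(P[...,2]<.074); print('handle top',t.sum(),rect(onz(c,np.argwhere(t)[:,::-1],.068)),np.nanmedian(P[t][:,2]))
k=(V<50)&(np.abs(P[...,2]-.006)<.006)
for a,ce,m in comp(k,8)[:3]: print('dot',a,ce,onz(c,[ce],.006))
b=(H>100)&(H<130)&(S>110)&(np.abs(P[...,1])<.1); print('mat',rect(onz(c,np.argwhere(comp(b)[0][2])[:,::-1],.003)))
for n,tag,ref in (('top','t16','top0'),('scene','s16','sc0')):
    c,im,dp=snap(n,tag); r=load(ref)[1]; d=(np.abs(im.astype(int)-r).max(2)>45).astype(np.uint8)
    P=cloud(c,dp); print(n,[(a,np.round(ce),np.round(np.nanmedian(P[m],0),2)) for a,ce,m in comp(d,25)[:8]])
E
```

```text
25.75 [ 0.43701113 -0.00335822  0.1875237 ] 0.16416885080045449 [0.05166035 0.51690392 0.12960099] 0.08543804348629319
handle top 462 (array([436.2,  -3. ]), array([23.6, 14.9]), 9.39) 0.06802895323854952
dot 47 [407.27659574 276.04255319] [[0.53527181 0.19954533 0.006     ]]
dot 32 [253.53125 226.90625] [[0.50202795 0.00807242 0.006     ]]
dot 11 [436.09090909 278.36363636] [[0.5327677  0.23470212 0.006     ]]
mat (array([482.3,   2.8]), array([168.8,  89. ]), 6.44)
top [(np.int32(6999), array([295., 299.]), array([ 0.33, -0.04,  0.73])), (np.int32(3432), array([193., 280.]), array([ 0.3 ,  0.24, -0.  ])), (np.int32(3103), array([358., 295.]), array([ 0.26, -0.27,  0.  ])), (np.int32(2293), array([452., 227.]), array([ 0.45, -0.59,  0.  ])), (np.int32(1441), array([404., 328.]), array([ 0.15, -0.41,  0.  ])), (np.int32(199), array([355., 218.]), array([ 0.48, -0.25,  0.02])), (np.int32(65), array([460., 311.]), array([ 0.24, -0.47,  0.33])), (np.int32(62), array([ 14., 380.]), array([-0.14,  1.08, -0.42]))]
scene [(np.int32(8423), array([335., 162.]), array([0.31, 0.03, 0.  ])), (np.int32(1139), array([181., 127.]), array([ 0.49, -0.51, -0.  ])), (np.int32(348), array([235., 165.]), array([ 0.48, -0.2 ,  0.01])), (np.int32(318), array([430.,  37.]), array([-0.4 , -0.11,  0.22])), (np.int32(308), array([385.,  25.]), array([ 0.09, -0.01,  0.4 ])), (np.int32(77), array([248.,  61.]), array([ 0.2 , -0.46,  0.19])), (np.int32(76), array([317., 243.]), array([0.54, 0.2 , 0.03])), (np.int32(52), array([299.,   4.]), array([ 0.44, -0.  ,  0.53]))]
```

```bash
python3 -c "
from station import env
print(env.job_done())"
```

```text
the job is handed in; nothing more can be done
None
```

The job is done and handed in at about 26 s. The holder sits flat between the six brass pins, and the lifter is back upright on the blue mat with the gripper clear of it.

**What I did:**
- **Pick-up:** I slid the blade under the holder on the rails and lifted it straight up, without the fingers touching it. The wrist camera showed no shift on the blade during the carry (within about 0.1 mm).
- **Placing:** I lowered it slowly between the pins. The camera showed the holder staying up as the blade kept sinking, which put the ledges about 111.5 mm above the table. I felt the sprung pad with about 1.3 N, then drew the lifter out along the slot.

**Last checks:**
- **Holder:** it lies inside all six pins with its top at about 117.3 mm and a slope under 1%.
- **Lifter:** the top of the handle is at its original height, so it is upright, and it is wholly on the mat within about 1 mm of where it started. I pressed the mat with about 15 N for a moment while setting it down.
- **Everything else:** comparing before and after pictures showed changes that look like only the arm, its shadow and the moved holder. I checked that by numbers, not by viewing the final pictures.

**Disagreement:** two views of the nest differed by 1.7 mm sideways, because of the pins' height. I used the average, and the holder went in without touching the pins as far as the camera showed.

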